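Rebuild the analyser's disc filter and close its cover in star order

ROBOT

A 6-joint arm with a two-finger parallel gripper is mounted at the origin on the work surface. World frame = base frame: x ahead of the robot, y to its left, z up, the work surface at z = 0. Lengths are in m, angles in degrees, forces in N, time in s.
With the tool pointing down it reaches from about 0.4 to 0.825 m from the base axis. Payload 7 kg.
Tool frame: the origin (TCP) lies at the very end of the fingers, on their centre line; the grasp point (between the pads) lies 19 mm behind it (r.hold_point_z is the distance from the TCP to the grasp point, in m); x points along the fingers, y is the direction in which the jaws open and shut, and the axes are right-handed (so a half turn about x gives the same grasp; the last joint's range is limited). The gripper opens to 88 mm and grips with 3 to 60 N. Pads are 19 mm wide; open, the fingers measure 130 mm over their backs; the gripper's body (78 mm by 193 mm) begins 47 mm behind the grasp point.
Start: joints at [-60.613, 20.546, 0.682, 0, -70.136, -16.507], TCP at [0.15, -0.658, 0.227] pointing down, gripper open.
Joint ranges: [-176.03, 176.03], [-82.01, 121.73], [-58.28, 71.71], [-173.87, 95.51], [-174.79, -0.11], [-173.66, 173.66]. Speed limits (degrees/s): [136.94, 136.94, 172.46, 180, 180, 180].

INTERFACE

Orientations are given as [roll, pitch, yaw] about the fixed x, y, z axes, in that order (R = Rz(yaw) Ry(pitch) Rx(roll)).
In Python, from plant import r gives the robot as it stands. The module is installed in compiled form; this text tells all that it offers.
- The arm moves only by the shell command python3 -m creep 'ROWS' [FORCE]. ROWS is JSON, a list of rows, each a list of 7 numbers: the turn, a rotation vector about the tool's x, y, z in rad, then the shift along the tool's x, y, z in cm, then the opening in per cent of the stroke, from 0 (shut) to 100 (fully open). In form: [[rx, ry, rz, x, y, z, fingers], ...]. A call has 1 to 8 rows; each row shifts and turns the commanded pose from where the row before left it, along the tool's axes as they then stand; what a row does not reach is not made up. A row lasts 1/10 s, in which the tool goes at most 50 mm and 8.59 degrees, less where a joint would pass 70% of its speed; a pose out of reach is approached as far as the arm can. A call is refused whole if a number of a shift passes 5 or a number of a turn 0.15, either way. A call with a gripper value outside its range is refused whole. The fingers move at their own pace and stop on an object; FORCE is the grip in N (left out, the last holds). Time passes only in rows, so rows that do not move let the fingers close. It gives the time, the measured TCP pose, the force and the opening at its end, in the units of the state.
- r.get_state(): the state, without advancing time (a new reading comes with each control period).
- r.capture(name): name is "scene" or "side" or "wrist"; returns (picture, depth): 400x640x3 uint8, blue, green, red; 400x640 float32, m along the optical axis (not along the pixel's ray), 0 where there is no reading.
- r.camera_info(name): a dict with "fovy" (degrees; the focal length in pixels is half the picture's height over the tangent of half this angle, whatever the lens; pixels are square), "cx", "cy" (the principal point, pixels), "camera_from_world" (4x4, takes a point from world to camera coordinates). Camera axes: x right, y down, z forward; pixel columns grow to the right and rows downward; lengths in m; the calibration is good to about 2 mm. A picture is of the moment at which its call begins: read the wrist's pose just before it. camera_info takes no time and is no camera call; for the wrist camera it gives the pose at the moment of the call.
- r.close_job(): hands the job in, once; it reports no verdict.
Trained networks look in the newest picture that a camera, given by its name, has taken for a name from the list of things; names that differ only in an ending like _2 or _b are one class to them, and where a whole thing is asked for, a point or a joint stands for the part that bears it (a point fixed in the world has none). Each returns a list of dicts, best first, with "score" (0 to 1); they miss things now and then, are a little off and sometimes report something else, mostly with a low value. They report only what shows in the picture. A call takes as long as a camera call. They do not tell look-alikes from the thing itself.
- r.look_for(query, camera): "rect" ([left, top, right, bottom] in pixels, round what is visible of it).
- r.masks_of(query, camera): "pixels" (400x640 bool, what is visible of it) and "rect" ([left, top, right, bottom] in pixels, round what is visible of it).
The state is a dict: "time_s": time; "joints": joint angles; "qd": joint speeds; "joint_torque": joint torques, N m; "tcp_pos": TCP position; "eef_rot": TCP orientation; "contact_force": force on the tool from outside, world axes, zero at the start; "moment": the same for the moment, N m; "gripper_width": finger opening in m.
Only numpy, scipy, OpenCV 4.12 (cv2) and the standard library are available. Lean on these libraries where they do the work, as an engineer would, in place of code of your own. Each camera call takes 0.05 s, during which the arm holds its last target. There are 200 camera calls.

TASK

Rebuild the water filter for the analyser: lower onto the post of the filter base first the steel support plate, then every fresh white filter disc, then the black pressure plate (the brown disc is spent: leave it, the amber bottle and the jar where they are), and set the bell-shaped cover over the stack with its forks round the two guide pins, flat on the base, its knobs still slack. Then tighten the four red wing knobs clockwise in diagonal order and in two passes: first each about half way (one knob, the one diagonally across, then the other two), and only when all four are there again in diagonal order, each right up to its stop.

Things in the scene. Friction and masses are not known exactly. Their poses are not given: they have to be found in the camera images.
- filter_base: Filter base, fixed to the bench: flat round steel base, 144 mm in diameter, upper face 20 mm above the bench. A steel post 10 mm thick with a tapered tip rises 68 mm from the middle of that face. Two steel guide pins, 8 mm thick, tapered, stand 22 mm above the face at x = +76 and -76 mm. Origin: centre of the underside, z up.
- post_foot (a point): Foot of the post: centre of the base's upper face, 20 mm above the bench, on which the bottom layer and the cover come to rest; axes as the base's (guide pins on its x axis).
- support: Support plate, the bottom layer: bare perforated steel disc, 84 mm in diameter, 4 mm thick, with a tubular steel hub 36 mm in outside diameter rising to 12 mm above the underside: grip the hub, the 8 mm that stand free. About 150 g. Origin: centre of the underside, z up. 16 mm hole through the hub.
- disc1: Fresh filter disc, one of one to three alike (absent: None): white, 84 mm in diameter, 5 mm thick, with a blue tubular hub 36 mm in outside diameter rising to 14 mm above the underside: grip the hub, the 9 mm that stand free. The next layer rests on the hub, 14 mm higher. About 60 g. Origin: centre of the underside, z up. 16 mm hole through the hub.
- disc2: Fresh filter disc, one of one to three alike (absent: None): white, 84 mm in diameter, 5 mm thick, with a blue tubular hub 36 mm in outside diameter rising to 14 mm above the underside: grip the hub, the 9 mm that stand free. The next layer rests on the hub, 14 mm higher. About 60 g. Origin: centre of the underside, z up. 16 mm hole through the hub.
- disc3: Fresh filter disc, one of one to three alike (absent: None): white, 84 mm in diameter, 5 mm thick, with a blue tubular hub 36 mm in outside diameter rising to 14 mm above the underside: grip the hub, the 9 mm that stand free. The next layer rests on the hub, 14 mm higher. About 60 g. Origin: centre of the underside, z up. 16 mm hole through the hub.
- plate: Pressure plate, the top layer: black, 84 mm in diameter, 5 mm thick, with an orange tubular hub 36 mm in outside diameter rising to 14 mm above the underside: grip the hub, the 9 mm that stand free. About 100 g. Origin: centre of the underside, z up. 16 mm hole through the hub.
- cover: Bell cover, 0.6 kg: clear round wall (100 mm inside, 72 mm deep, open below), aluminium top plate 140 mm across, its face 82 mm above the underside. At the foot, at both ends of its x axis, a fork to 88 mm whose slot (12 mm wide, from 70 mm out) takes a guide pin, either way round. Mid-top: black bar handle along x, 52 by 14 mm, at 102 to 114 mm. Origin: centre of the underside.
- knob1 (a joint): Turn of wing knob 1, rad: 0 slack, grows clockwise seen from above, hard stop at 2.4 = tight; starts at 0 to 0.25, stays where left, needs 0.06 N m. It stands on the top plate, 62 mm from the centre, 45 degrees anticlockwise (from above) from the cover's x axis; knob 3 is diagonally across from it. It does not visibly sink.
- knob2 (a joint): Turn of wing knob 2, rad: 0 slack, grows clockwise seen from above, hard stop at 2.4 = tight; starts at 0 to 0.25, stays where left, needs 0.06 N m. It stands on the top plate, 62 mm from the centre, 135 degrees anticlockwise (from above) from the cover's x axis; knob 4 is diagonally across from it. It does not visibly sink.
- knob3 (a joint): Turn of wing knob 3, rad: 0 slack, grows clockwise seen from above, hard stop at 2.4 = tight; starts at 0 to 0.25, stays where left, needs 0.06 N m. It stands on the top plate, 62 mm from the centre, 225 degrees anticlockwise (from above) from the cover's x axis; knob 1 is diagonally across from it. It does not visibly sink.
- knob4 (a joint): Turn of wing knob 4, rad: 0 slack, grows clockwise seen from above, hard stop at 2.4 = tight; starts at 0 to 0.25, stays where left, needs 0.06 N m. It stands on the top plate, 62 mm from the centre, 315 degrees anticlockwise (from above) from the cover's x axis; knob 2 is diagonally across from it. It does not visibly sink.
- grip1 (a point): Grip point of knob 1: on its axis, 106 mm above the cover's underside, at the middle of a red bar 38 mm long, 12 mm wide, 16 mm high (98 to 114 mm above the underside). Its x axis runs along the bar to the end with the white dot and turns with the knob; at joint value 0 it points straight away from the cover's centre.
- grip2 (a point): Grip point of knob 2: on its axis, 106 mm above the cover's underside, at the middle of a red bar 38 mm long, 12 mm wide, 16 mm high (98 to 114 mm above the underside). Its x axis runs along the bar to the end with the white dot and turns with the knob; at joint value 0 it points straight away from the cover's centre.
- grip3 (a point): Grip point of knob 3: on its axis, 106 mm above the cover's underside, at the middle of a red bar 38 mm long, 12 mm wide, 16 mm high (98 to 114 mm above the underside). Its x axis runs along the bar to the end with the white dot and turns with the knob; at joint value 0 it points straight away from the cover's centre.
- grip4 (a point): Grip point of knob 4: on its axis, 106 mm above the cover's underside, at the middle of a red bar 38 mm long, 12 mm wide, 16 mm high (98 to 114 mm above the underside). Its x axis runs along the bar to the end with the white dot and turns with the knob; at joint value 0 it points straight away from the cover's centre.
- spent_disc: Used filter disc, brown with a blue hub, otherwise the shape of a fresh one: not to be used, stays where it lies.
- reagent: Amber bottle with red cap, 60 mm in diameter, 130 mm high; bystander. Origin at its foot.
- jar: Small white jar with green cap, 52 mm in diameter, 60 mm high; bystander. Origin at its foot.
Not all that is in view belongs to the job. Leave any purple or yellow look-alike of the disc2 alone. Leave any green or yellow look-alike of the filter_base alone.

How it is judged (in metres and radians):
On the way, in this order (a step that is already met when the one before it is completed fails the run):
1. The support plate lies flat on the base, round the post (horizontal distance between support and post_foot below 0.008 m and z of support in the frame of post_foot between -0.004 and 0.004 m and angle between support's own z axis and vertical below 0.12 rad), for 0.2 s.
2. Every fresh disc there is lies flat on the post above the support plate (all of step 1 and horizontal distance between each of disc1, disc2, disc3 and post_foot below 0.008 m and z of disc1 in the frame of post_foot between 0.008 and 0.045 m and angle between each of disc1, disc2, disc3's own z axis and vertical below 0.12 rad and z of disc2 in the frame of post_foot between 0.008 and 0.045 m and z of disc3 in the frame of post_foot between 0.008 and 0.045 m), for 0.2 s.
3. The pressure plate lies flat on the post above all the discs (all of step 2 and horizontal distance between plate and post_foot below 0.008 m and z of plate in the frame of post_foot between 0.02 and 0.06 m and angle between plate's own z axis and vertical below 0.12 rad and z of plate in the frame of disc1 above 0.009 m and z of plate in the frame of disc2 above 0.009 m and z of plate in the frame of disc3 above 0.009 m), for 0.2 s.
4. The cover stands flat on the base, both forks round the pins, every knob still slack (below 0.5 rad) (horizontal distance between plate and post_foot below 0.008 m and z of plate in the frame of post_foot between 0.02 and 0.06 m and angle between plate's own z axis and vertical below 0.12 rad and z of plate in the frame of disc1 above 0.009 m and z of plate in the frame of disc2 above 0.009 m and z of plate in the frame of disc3 above 0.009 m and horizontal distance between cover and post_foot below 0.006 m and z of cover in the frame of post_foot between -0.004 and 0.004 m and angle between the x axis of cover and the x axis of filter_base, either way round below 0.08 rad and angle between cover's own z axis and vertical below 0.04 rad and value of joint each of knob1, knob2, knob3, knob4 below 0.5 rad), for 0.2 s.
5. First pass: two diagonally facing knobs are turned beyond 0.8 rad while the other two are still slack (below 0.5 rad) (horizontal distance between cover and post_foot below 0.006 m and z of cover in the frame of post_foot between -0.004 and 0.004 m and angle between the x axis of cover and the x axis of filter_base, either way round below 0.08 rad and angle between cover's own z axis and vertical below 0.04 rad and ((value of joint each of knob1, knob3 above 0.8 rad and value of joint each of knob2, knob4 below 0.5 rad) or (value of joint each of knob2, knob4 above 0.8 rad and value of joint each of knob1, knob3 below 0.5 rad))), for 0.1 s.
6. First pass done: all four knobs are beyond 0.8 rad and none beyond 1.8 rad (horizontal distance between cover and post_foot below 0.006 m and z of cover in the frame of post_foot between -0.004 and 0.004 m and angle between the x axis of cover and the x axis of filter_base, either way round below 0.08 rad and angle between cover's own z axis and vertical below 0.04 rad and value of joint knob1 between 0.8 and 1.8 rad and value of joint knob2 between 0.8 and 1.8 rad and value of joint knob3 between 0.8 and 1.8 rad and value of joint knob4 between 0.8 and 1.8 rad), for 0.1 s.
7. Second pass: two diagonally facing knobs are beyond 2.15 rad while the other two are still below 1.8 rad (horizontal distance between cover and post_foot below 0.006 m and z of cover in the frame of post_foot between -0.004 and 0.004 m and angle between the x axis of cover and the x axis of filter_base, either way round below 0.08 rad and angle between cover's own z axis and vertical below 0.04 rad and ((value of joint each of knob1, knob3 above 2.15 rad and value of joint each of knob2, knob4 below 1.8 rad) or (value of joint each of knob2, knob4 above 2.15 rad and value of joint each of knob1, knob3 below 1.8 rad))), for 0.1 s.
8. All four knobs are beyond 2.15 rad (stop at 2.4) (horizontal distance between cover and post_foot below 0.006 m and z of cover in the frame of post_foot between -0.004 and 0.004 m and angle between the x axis of cover and the x axis of filter_base, either way round below 0.08 rad and angle between cover's own z axis and vertical below 0.04 rad and value of joint each of knob1, knob2, knob3, knob4 above 2.15 rad), for 0.1 s.
At the end, for the whole second after the job is handed in: Support plate on the base (4 mm), every fresh disc above it, pressure plate above all, each within 8 mm of the post axis and 0.12 rad of level; cover within 6 mm of centre, 4 mm of the base's face and 0.08 rad of the pin line; four knobs beyond 2.15 rad; all at rest (all of step 3 and all of step 8 and linear speed of each of support, plate, cover, disc1, disc2, disc3 below 0.02 m/s); the robot touches nothing.
It fails at once if A knob is turned beyond 1.8 rad while another is still below 0.7 rad (first pass not done) (value of joint any of knob1, knob2, knob3, knob4 above 1.8 rad and value of joint any of knob1, knob2, knob3, knob4 below 0.7 rad).
It fails at once if The spent disc, the amber bottle or the jar is moved more than 5 cm (distance of any of spent_disc, reagent, jar from where it was at the start of the episode above 0.05 m).
Of disc1, disc2, disc3 only 1 to 3 are there at a start; the rules pass over those that are not, and their reading is None.
At some moment in a run one of support, plate, disc1, disc2, disc3 may be knocked a few centimetres aside while the robot is not near it.
Once in a run the grip may slacken for a moment while it holds something.
It also fails if it takes over 208 s, if anything falls off the work surface, if the arm or the gripper's body presses on something with over 40 N, if the wrist force passes 120 N, or if a joint passes its speed limit or range.

## Working session

There is one attempt and no reset: what is moved stays moved. The work goes in short steps, Python scripts to look and compute and a shell command to move; the robot and the scene stay as the last step left them, time stands still between calls to the robot, and variables do not carry over. Pictures are saved under pics/ and viewed, about 12 in all and at most 16, crops included, and the job is handed in when it is done.

```bash
mkdir -p pics; ls; cat > h.py <<'E'
from plant import r
import numpy as np, cv2
from scipy.spatial.transform import Rotation as R
def K(n):
    c=r.camera_info(n); f=200/np.tan(np.radians(c["fovy"])/2); return f,c["cx"],c["cy"],np.array(c["camera_from_world"])
def cloud(n,depth,ci=None):
    f,cx,cy,T=ci or K(n); v,u=np.mgrid[:400,:640]
    P=np.stack([(u-cx)/f*depth,(v-cy)/f*depth,depth],-1)
    W=(P-T[:3,3])@T[:3,:3]; W[depth<=0]=np.nan; return W
def px(n,p,ci=None):
    f,cx,cy,T=ci or K(n); q=T[:3,:3]@np.array(p)+T[:3,3]; return f*q[0]/q[2]+cx,f*q[1]/q[2]+cy
E
python3 - <<'E'
from h import *
s=r.get_state(); print({k:np.round(v,3).tolist() for k,v in s.items()}, r.hold_point_z)
for n in("scene","side"):
    im,d=r.capture(n); cv2.imwrite(f"pics/{n}0.png",im); np.save(f"{n}.npy",d)
    W=cloud(n,d)
    print(n,np.round(K(n)[3],2).tolist(),K(n)[:3])
    for q in["filter_base","support","disc1","plate","cover","knob1","spent_disc","reagent","jar"]:
        for o in r.masks_of(q,n)[:5]:
            m=o["pixels"]; p=W[m]; p=p[~np.isnan(p[:,0])]
            if len(p): print(q,round(o["score"],2),np.round(o["rect"]).tolist(),"med",np.round(np.median(p,0),3),"top",np.round(np.percentile(p[:,2],95),3))
E
```

```text
pics
{'time_s': 0.0, 'joints': [-60.613, 20.592, 0.634, -0.02, -70.136, -16.506], 'qd': [-0.022, -0.126, 0.058, 0.0, 0.157, -0.075], 'joint_torque': [-0.0, -58.272, 29.306, 6.997, 0.007, -0.0], 'tcp_pos': [0.15, -0.658, 0.226], 'eef_rot': [95.144, 89.904, 108.017], 'contact_force': [-0.326, 1.499, 0.296], 'moment': [0.007, -0.039, 0.03], 'gripper_width': 0.088} 0.0188
scene [[0.65, 0.76, -0.02, -0.31], [0.42, -0.37, -0.82, -0.13], [-0.63, 0.53, -0.57, 1.58], [0.0, 0.0, 0.0, 1.0]] (np.float64(379.1678012592036), 313.04852826244286, 205.34546050642595)
filter_base 0.87 [128.0, 233.0, 177.0, 267.0] med [ 0.254 -0.465  0.02 ] top 0.032
filter_base 0.68 [192.0, 203.0, 237.0, 231.0] med [ 0.254 -0.242  0.02 ] top 0.043
filter_base 0.57 [286.0, 218.0, 332.0, 252.0] med [ 0.516 -0.054  0.02 ] top 0.026
support 0.76 [372.0, 210.0, 395.0, 224.0] med [0.589 0.224 0.004] top 0.012
disc1 0.67 [391.0, 171.0, 414.0, 180.0] med [0.465 0.48  0.005] top 0.014
disc1 0.57 [393.0, 198.0, 418.0, 209.0] med [0.602 0.339 0.005] top 0.014
disc1 0.55 [342.0, 195.0, 358.0, 203.0] med [0.446 0.215 0.005] top 0.
[... 1798 characters left out ...]
1 0.008] top 0.017
disc1 0.77 [268.0, 268.0, 296.0, 286.0] med [0.42  0.347 0.008] top 0.017
disc1 0.73 [222.0, 290.0, 253.0, 312.0] med [0.451 0.491 0.008] top 0.017
disc1 0.58 [225.0, 246.0, 252.0, 266.0] med [0.587 0.35  0.008] top 0.017
plate 0.75 [307.0, 175.0, 330.0, 188.0] med [ 0.641 -0.16   0.009] top 0.018
cover 0.75 [357.0, 149.0, 395.0, 194.0] med [ 0.443 -0.252  0.079] top 0.115
cover 0.62 [307.0, 174.0, 331.0, 186.0] med [ 0.642 -0.161  0.009] top 0.018
spent_disc 0.76 [275.0, 188.0, 298.0, 203.0] med [0.689 0.003 0.008] top 0.018
reagent 0.54 [350.0, 134.0, 362.0, 168.0] med [ 0.591 -0.35   0.077] top 0.129
jar 0.7 [256.0, 191.0, 276.0, 212.0] med [0.678 0.12  0.042] top 0.065
```

```bash
python3 - <<'E'
import cv2
im=cv2.imread("pics/scene0.png"); cv2.imwrite("pics/s_crop.png",cv2.resize(im[130:330,100:440],(800,470),interpolation=cv2.INTER_CUBIC))
im=cv2.imread("pics/side0.png"); cv2.imwrite("pics/d_crop.png",cv2.resize(im[110:350,180:500],(800,600),interpolation=cv2.INTER_CUBIC))
E
```

```text
(no output)
```

View pics/s_crop.png

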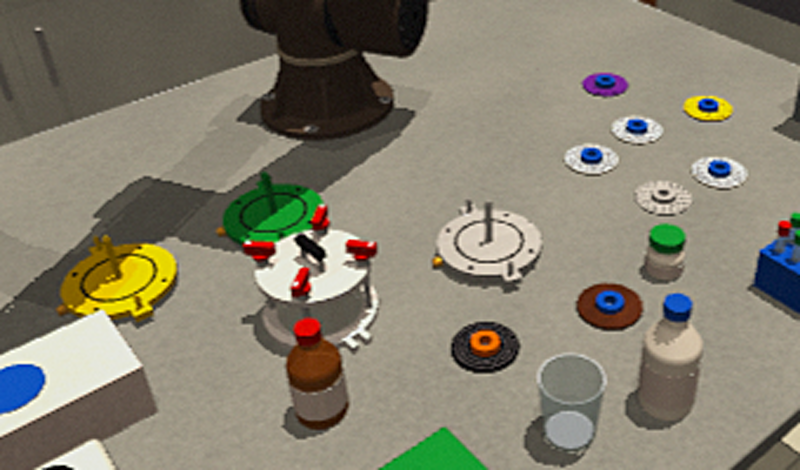

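View pics/d_crop.png

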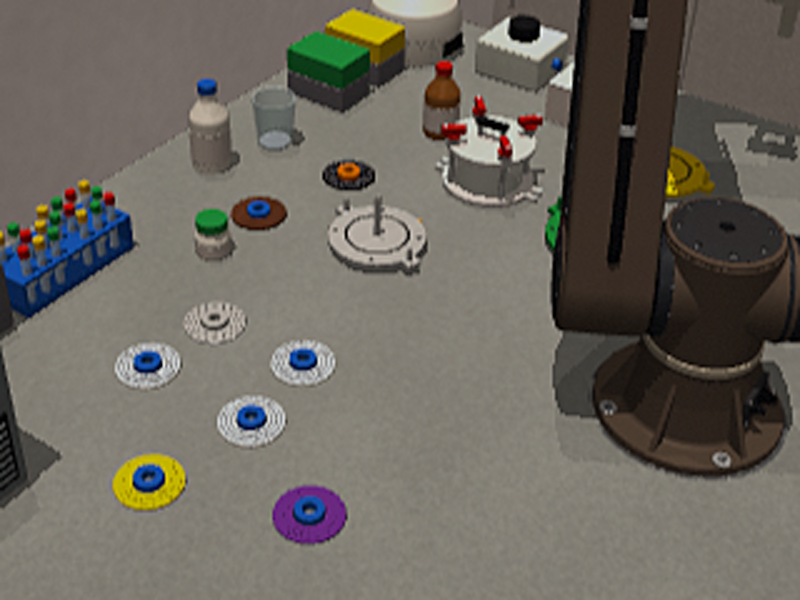

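```bash
cat > d.py <<'E'
# usage: d.py x y z [yaw of tool z axis from world x, deg]: prints required rx (rad) and shift in tool axes AFTER the turn, cm
import sys
from h import *
def delta(x,y,z,yaw=0.):
    s=r.get_state(); Rm=R.from_euler('xyz',s["eef_rot"],degrees=True).as_matrix()
    a=np.radians(yaw); Rt=np.array([[0,-np.sin(a),np.cos(a)],[0,np.cos(a),np.sin(a)],[-1,0,0]])
    v=R.from_matrix(Rm.T@Rt).as_rotvec()
    sh=Rt.T@(np.array([x,y,z])-s["tcp_pos"])*100
    print("t",s["time_s"],"tcp",np.round(s["tcp_pos"],4),"turn",np.round(v,3),"shift",np.round(sh,2),"shift now-axes",np.round(Rm.T@(np.array([x,y,z])-s["tcp_pos"])*100,2),"w",np.round(s["gripper_width"],4),"F",np.round(s["contact_force"],1))
if __name__=="__main__": delta(*map(float,sys.argv[1:]))
E
python3 d.py 0.50 -0.1 0.26 0; python3 - <<'E'
from h import *
s=r.get_state();Rm=R.from_euler('xyz',s["eef_rot"],degrees=True).as_matrix();print(Rm.round(2))
T=K("wrist");C=-T[3][:3,:3].T@T[3][:3,3]; print(T[0],Rm.T@(C-s["tcp_pos"]),(Rm.T@T[3][:3,:3].T).round(2))
E
```

```text
t 1.0 tcp [ 0.1504 -0.658   0.2266] turn [ 0.225 -0.     0.   ] shift [-3.34 55.8  34.96] shift now-axes [-3.34 46.6  46.52] w 0.0879 F [-0.1 -0.  -0.4]
[[-0.   -0.22  0.97]
 [-0.    0.97  0.22]
 [-1.   -0.   -0.  ]]
322.19947843483436 [-0.15839653 -0.00101757 -0.07825047] [[-0.   -0.29  0.96]
 [ 1.   -0.    0.  ]
 [ 0.    0.96  0.29]]
```

```bash
python3 -m creep '[[0.112,0,0,-3.3,0,0,100],[0.113,0,0,0,0,0,100],[0,0,0,0,4,2.5,100],[0,0,0,0,4,2.5,100],[0,0,0,0,4,2.5,100],[0,0,0,0,4,2.5,100],[0,0,0,0,4,2.5,100],[0,0,0,0,4,2.5,100]]' 40; python3 -m creep '[[0,0,0,0,4,2.5,100],[0,0,0,0,4,2.5,100],[0,0,0,0,4,2.5,100],[0,0,0,0,4,2.5,100],[0,0,0,0,4,2.5,100],[0,0,0,0,4,2.5,100],[0,0,0,0,4,2.5,100],[0,0,0,0,3.8,2.5,100]]'; python3 -m creep '[[0,0,0,0,0,0,100],[0,0,0,0,0,0,100]]'; python3 d.py 0.5 -0.1 0.26
cat >> h.py <<'E'
def wrist(name,*qs,save=True,keep=4):
    ci=K("wrist"); im,d=r.capture("wrist"); W=cloud("wrist",d,ci)
    if save: cv2.imwrite(f"pics/{name}.png",im)
    np.savez(f"{name}.npz",W=W,im=im)
    for q in qs:
        for o in r.masks_of(q,"wrist")[:keep]:
            m=o["pixels"]&~np.isnan(W[...,0]); p=W[m]
            if len(p)<30: continue
            zt=np.percentile(p[:,2],97); h=p[p[:,2]>zt-0.003]   # hub ring top
            c=h[:,:2].mean(0); mn,mx=h.min(0),h.max(0)
            col=np.median(im[m],0)
            print(q,round(o["score"],2),np.round(o["rect"]).tolist(),"med",np.round(np.median(p,0),3),"top z",round(zt,4),"hub c",np.round(c,4),"bbox c",np.round((mn+mx)[:2]/2,4),"size",np.round((mx-mn)[:2],3),"bgr",col)
    return W,im
E
python3 -c "
from h import *
wrist('w1','filter_base','cover','plate','knob1')"
```

```text
time_s: 1.8
tcp_pos: [0.3011, -0.4164, 0.2598]
eef_rot: [-35.4, 90.0, -35.4]
contact_force: [1.8, -0.2, 0.7]
gripper_width: 0.0877
time_s: 2.6
tcp_pos: [0.5013, -0.098, 0.2601]
eef_rot: [7.1, 89.9, 7.1]
contact_force: [0.7, -0.3, 0.3]
gripper_width: 0.0878
time_s: 2.8
tcp_pos: [0.5009, -0.0991, 0.2594]
eef_rot: [-170.5, 90.0, -170.4]
contact_force: [-0.3, -0.1, -0.5]
gripper_width: 0.0877
t 2.8 tcp [ 0.5009 -0.0991  0.2594] turn [ 0.002 -0.     0.   ] shift [-0.06 -0.09 -0.09] shift now-axes [-0.06 -0.09 -0.09] w 0.0877 F [-0.3 -0.1 -0.5]
filter_base 0.86 [155.0, 1.0, 216.0, 18.0] med [ 0.324 -0.256  0.02 ] top z 0.0366 hub c [ 0.3239 -0.2615] bbox c [ 0.3237 -0.2621] size [0.004 0.006] bgr [ 63. 126.  51.]
filter_base 0.71 [297.0, 95.0, 419.0, 235.0] med [ 0.501 -0.048  0.02 ] top z 0.0223 hub c [ 0.5022 -0.0462] bbox c [ 0.5062 -0.0467] size [0.174 0.144] bgr [112. 117. 121.]
filter_base 0.62 [1.0, 2.0, 5.0, 18.0] med [ 0.327 -0.452  0.012] top z 0.0147 hub c [ 0.3278 -0.4523] bbox c [ 0.3262 -0.4526] size [0.012 0.004] bgr [27.5 74.5 89.5]
cover 0.66 [37.0, 55.0, 225.0, 208.0] med
[... 597 characters left out ...]
33 0.027] bgr [ 40.  41. 107.]
knob1 0.83 [141.0, 69.0, 179.0, 105.0] med [ 0.413 -0.241  0.113] top z 0.1151 hub c [ 0.4117 -0.2438] bbox c [ 0.4118 -0.2439] size [0.03  0.032] bgr [ 50.  53. 172.]
knob1 0.78 [38.0, 76.0, 88.0, 114.0] med [ 0.417 -0.328  0.112] top z 0.1149 hub c [ 0.4181 -0.3314] bbox c [ 0.4183 -0.3319] size [0.031 0.031] bgr [ 34.  37. 152.]
knob1 0.68 [155.0, 165.0, 197.0, 199.0] med [ 0.497 -0.236  0.112] top z 0.1153 hub c [ 0.4989 -0.2383] bbox c [ 0.4989 -0.2378] size [0.032 0.028] bgr [ 41.  42. 106.]
knob1 0.63 [69.0, 172.0, 107.0, 205.0] med [ 0.506 -0.322  0.112] top z 0.115 hub c [ 0.5052 -0.3249] bbox c [ 0.5057 -0.3253] size [0.03  0.031] bgr [ 32.  35. 165.]
```

View pics/w1.png

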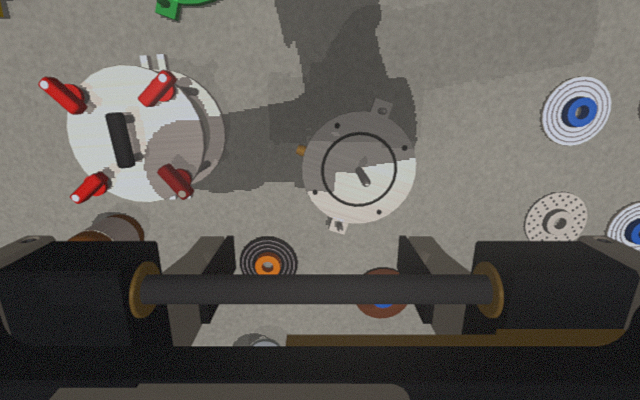

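```bash
cat >> h.py <<'E'
def circ(p):
    from scipy.optimize import least_squares
    q=least_squares(lambda a:np.hypot(p[:,0]-a[0],p[:,1]-a[1])-a[2],[*p.mean(0),0.05],loss="soft_l1",f_scale=0.001).x
    return q
def base(W,c0=(0.502,-0.046)):
    P=W.reshape(-1,3); P=P[~np.isnan(P[:,0])]; 
    d=np.hypot(P[:,0]-c0[0],P[:,1]-c0[1])
    f=P[(d<0.09)&(abs(P[:,2]-0.02)<0.003)]
    h=cv2.convexHull((f[np.hypot(f[:,0]-c0[0],f[:,1]-c0[1])<0.0735][:,:2]*1e4).astype(np.float32))[:,0]/1e4
    print("rim circ",circ(h).round(4),len(h))
    post=P[(d<0.03)&(P[:,2]>0.04)]; print("post",post.mean(0).round(4),post.max(0).round(4))
    top=post[post[:,2]>post[:,2].max()-0.008]; print("tip",top.mean(0).round(4),len(top))
    pin=P[(d>0.06)&(d<0.09)&(P[:,2]>0.027)&(P[:,2]<0.045)]
    ang=np.arctan2(pin[:,1]-c0[1],pin[:,0]-c0[0])
    for s in (ang>0,ang<=0):
        if s.sum(): print("pin",pin[s].mean(0).round(4),s.sum())
E
python3 -c "
from h import *
W=np.load('w1.npz')['W'];base(W)
P=W.reshape(-1,3);m=(abs(P[:,2]-0.113)<0.0045)&(np.hypot(P[:,0]-.458,P[:,1]+.284)<0.03);h=P[m][:,:2];c=h.mean(0);u,s,v=np.linalg.svd(h-c,full_matrices=False);print('handle',c.round(4),np.degrees(np.arctan2(v[0][1],v[0][0])),s,np.ptp((h-c)@v[0]))
"
python3 d.py 0.50 0.18 0.26
```

```text
rim circ [ 0.5042 -0.0461  0.0716] 57
post [ 0.4809 -0.0481  0.3419] [ 0.5116 -0.0274  0.3699]
tip [ 0.4761 -0.0482  0.3664] 5288
pin [ 0.4333 -0.0244  0.0375] 50
pin [ 0.5761 -0.0698  0.0365] 45
handle [ 0.4581 -0.2839] 4.270617075203976 [0.44306957 0.12029391] 0.051664666402890067
t 3.05 tcp [ 0.5001 -0.101   0.2597] turn [-0.002  0.    -0.   ] shift [-3.00e-02  2.81e+01 -1.00e-02] shift now-axes [-2.00e-02  2.81e+01 -5.00e-02] w 0.0879 F [-0.1  0.1  0.2]
```

```bash
python3 -m creep '[[0,0,0,0,4.5,-0.2,100],[0,0,0,0,4.5,-0.2,100],[0,0,0,0,4.5,-0.2,100],[0,0,0,0,4.5,-0.2,100],[0,0,0,0,4.5,-0.2,100],[0,0,0,0,4.5,-0.2,100],[0,0,0,0,4.5,-0.2,100],[0,0,0,0,4.5,-0.2,100]]' >/dev/null; python3 -m creep '[[0,0,0,0,0,0,100],[0,0,0,0,0,0,100],[0,0,0,0,0,0,100]]'; python3 -c "
from h import *
wrist('w2','support','disc1',keep=6)"
```

```text
time_s: 4.15
tcp_pos: [0.4847, 0.2588, 0.2596]
eef_rot: [-125.0, 90.0, -125.1]
contact_force: [0.1, 0.0, 0.6]
gripper_width: 0.0874
support 0.58 [267.0, 203.0, 324.0, 263.0] med [0.577 0.229 0.004] top z 0.0126 hub c [0.579  0.2294] bbox c [0.5792 0.2299] size [0.036 0.034] bgr [158. 166. 172.]
disc1 0.82 [350.0, 84.0, 418.0, 145.0] med [0.42  0.342 0.006] top z 0.0148 hub c [0.4214 0.3427] bbox c [0.4218 0.3429] size [0.034 0.036] bgr [173. 167. 165.]
disc1 0.79 [425.0, 0.0, 489.0, 22.0] med [0.305 0.416 0.005] top z 0.0072 hub c [0.3055 0.4163] bbox c [0.3072 0.4162] size [0.019 0.069] bgr [127.  61. 110.]
disc1 0.75 [256.0, 91.0, 319.0, 157.0] med [0.433 0.223 0.005] top z 0.0148 hub c [0.4344 0.2225] bbox c [0.4347 0.2231] size [0.035 0.036] bgr [110. 116. 124.]
disc1 0.7 [463.0, 107.0, 529.0, 175.0] med [0.452 0.485 0.006] top z 0.015 hub c [0.454  0.4869] bbox c [0.4541 0.4865] size [0.035 0.036] bgr [ 45. 177. 178.]
disc1 0.62 [347.0, 214.0, 406.0, 266.0] med [0.587 0.341 0.005] top z 0.0148 hub c [0.5913 0.3444] bbox c [0.5471 0.3319] size [0.126 0.061] bgr [171. 161. 160.]
```

View pics/w2.png

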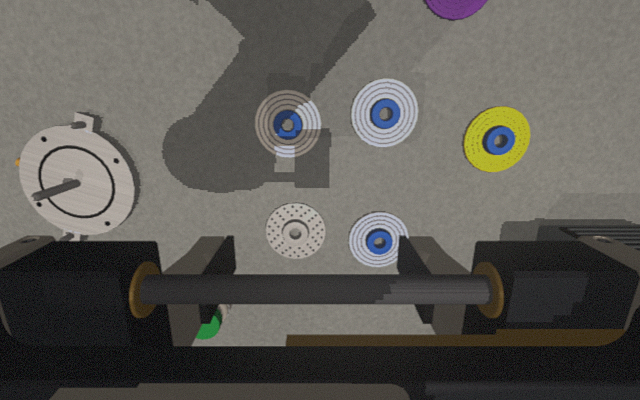

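```bash
python3 -m creep '[[0,0,0,2,-1,3,80],[0,0,0,3,-1,3.4,80],[0,0,0,4,-0.9,3,80],[0,0,0,4,0,0,75],[0,0,0,4,0,0,75],[0,0,0,3,0,0,75],[0,0,0,2,0,0,75],[0,0,0,1,0,0,75]]' 30; python3 -m creep '[[0,0,0,0,0,0,75],[0,0,0,0,0,0,75]]'; python3 d.py 0.579 0.230 0.007
```

```text
time_s: 5.1
tcp_pos: [0.5774, 0.2294, 0.0282]
eef_rot: [-144.1, 89.8, -144.2]
contact_force: [-0.4, 0.0, 1.0]
gripper_width: 0.066
time_s: 5.3
tcp_pos: [0.5789, 0.2311, 0.0313]
eef_rot: [27.6, 89.9, 27.6]
contact_force: [-0.1, 0.2, 0.2]
gripper_width: 0.0658
t 5.3 tcp [0.5789 0.2311 0.0313] turn [-0.     0.001 -0.001] shift [ 2.43 -0.11  0.01] shift now-axes [ 2.43 -0.11  0.01] w 0.0658 F [-0.1  0.2  0.2]
```

```bash
python3 -m creep '[[0,0,0,1.4,-0.1,0,75],[0,0,0,1,0,0,75],[0,0,0,0,0,0,75],[0,0,0,0,0,0,30],[0,0,0,0,0,0,30],[0,0,0,0,0,0,30],[0,0,0,0,0,0,30],[0,0,0,0,0,0,30]]' 30; python3 -m creep '[[0,0,0,0,0,0,30],[0,0,0,-3,0,0,30],[0,0,0,-4,0,0,30],[0,0,0,-5,0,0,30],[0,0,0,0,0,0,30],[0,0,0,0,0,0,30]]'; python3 d.py 0.5044 -0.0465 0.120
```

```text
time_s: 6.1
tcp_pos: [0.5783, 0.2301, 0.0065]
eef_rot: [31.9, 90.0, 31.9]
contact_force: [-0.3, -0.2, 1.7]
gripper_width: 0.0341
time_s: 6.7
tcp_pos: [0.5785, 0.2305, 0.1276]
eef_rot: [45.6, 89.8, 45.6]
contact_force: [-0.4, -0.4, -1.4]
gripper_width: 0.0339
t 6.7 tcp [0.5785 0.2305 0.1276] turn [-0.     0.002 -0.002] shift [  0.76 -27.7   -7.41] shift now-axes [  0.68 -27.71  -7.4 ] w 0.0339 F [-0.4 -0.4 -1.4]
```

```bash
python3 -m creep '[[0,0,0,0,-3,-0.8,30],[0,0,0,0,-4,-1,30],[0,0,0,0,-4,-1,30],[0,0,0,0,-4,-1,30],[0,0,0,0,-4,-1,30],[0,0,0,0,-4,-1,30],[0,0,0,0,-3,-1,30],[0,0,0,0,-1.7,-0.6,30]]'; python3 -m creep '[[0,0,0,0,0,0,30],[0,0,0,0,0,0,30],[0,0,0,0,0,0,30]]'; python3 d.py 0.5044 -0.0465 0.120; python3 - <<'E'
from h import *
out=[]
for n,c in(("scene",(308,215)),("side",(333,185)),("wrist",(320,260))):
    im,d=r.capture(n)
    if n!="wrist": np.save(n+"_1.npy",d)
    w,h=(60,50) if n!="wrist" else (130,108)
    out.append(cv2.resize(im[c[1]-h:c[1]+h,c[0]-w:c[0]+w],(390,325),interpolation=cv2.INTER_CUBIC))
cv2.imwrite("pics/p1.png",np.hstack(out[:2]))
E
```

```text
time_s: 7.5
tcp_pos: [0.5017, -0.0492, 0.1245]
eef_rot: [-171.6, 89.8, -171.8]
contact_force: [0.3, -0.1, -1.3]
gripper_width: 0.034
time_s: 7.8
tcp_pos: [0.504, -0.0465, 0.1255]
eef_rot: [-169.3, 89.9, -169.3]
contact_force: [-0.6, -0.1, -2.4]
gripper_width: 0.0337
t 7.8 tcp [ 0.504  -0.0465  0.1255] turn [ 0.    -0.001  0.   ] shift [ 0.55 -0.    0.04] shift now-axes [ 0.55 -0.    0.04] w 0.0337 F [-0.6 -0.1 -2.4]
```

View pics/p1.png

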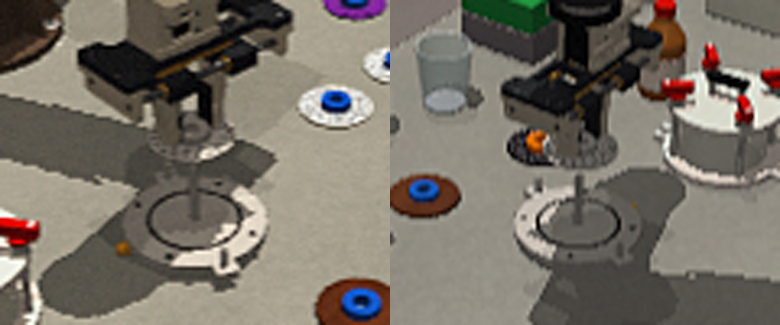

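```bash
python3 -m creep '[[0,0,0,2,0,0,30],[0,0,0,1,0,0,30],[0,0,0,0.7,0,0,30],[0,0,0,0.7,0,0,30],[0,0,0,0,0,0,30]]'; python3 -m creep '[[0,0,0,0.8,0,0,30],[0,0,0,0.8,0,0,30],[0,0,0,0,0,0,30]]';python3 d.py 0.5044 -0.0465 0.0275
```

```text
time_s: 8.45
tcp_pos: [0.5036, -0.0469, 0.0814]
eef_rot: [-166.8, 89.9, -166.8]
contact_force: [0.0, -0.7, -2.1]
gripper_width: 0.0339
time_s: 8.75
tcp_pos: [0.5033, -0.0471, 0.0651]
eef_rot: [-171.6, 89.9, -171.6]
contact_force: [0.2, 0.2, -1.2]
gripper_width: 0.0336
t 8.75 tcp [ 0.5033 -0.0471  0.0651] turn [-0.001 -0.002  0.   ] shift [3.76 0.06 0.11] shift now-axes [3.76 0.06 0.11] w 0.0336 F [ 0.2  0.2 -1.2]
```

```bash
python3 -m creep '[[0,0,0,1.5,0,0,30],[0,0,0,1,0,0,30],[0,0,0,0.8,0,0,30],[0,0,0,0.3,0,0,30],[0,0,0,0,0,0,30]]'; python3 -m creep '[[0,0,0,0,0,0,75],[0,0,0,0,0,0,75],[0,0,0,0,0,0,75],[0,0,0,0,0,0,75]]'; python3 -m creep '[[0,0,0,-2,0,0,75],[0,0,0,-4,0,0,75],[0,0,0,-5,0,0,100],[0,0,0,-5,0,0,100],[0,0,0,0,4,-1.8,100],[0,0,0,0,4,-1.8,100],[0,0,0,0,4,-1.8,100]]';python3 d.py 0.4345 0.2225 0.2
```

```text
time_s: 9.25
tcp_pos: [0.5038, -0.047, 0.0298]
eef_rot: [-160.7, 89.9, -160.7]
contact_force: [-0.4, 0.9, -1.0]
gripper_width: 0.0336
time_s: 9.65
tcp_pos: [0.5043, -0.0469, 0.0306]
eef_rot: [14.1, 90.0, 14.1]
contact_force: [0.1, -0.0, -0.2]
gripper_width: 0.0606
time_s: 10.35
tcp_pos: [0.4495, 0.074, 0.1909]
eef_rot: [38.9, 89.9, 38.8]
contact_force: [1.9, 0.9, 0.3]
gripper_width: 0.0875
t 10.35 tcp [0.4495 0.074  0.1909] turn [-0.002  0.001 -0.001] shift [-0.91 14.85 -1.5 ] shift now-axes [-0.9  14.85 -1.52] w 0.0875 F [1.9 0.9 0.3]
```

```bash
python3 -m creep '[[0,0,0,0,4,-1,100],[0,0,0,0,4,-1,100],[0,0,0,0,4,0,100],[0,0,0,0,2.5,0,100],[0,0,0,0,0,0,100],[0,0,0,0,0,0,100]]' 30;python3 d.py 0.4345 0.2225 0.008;python3 -c "
from h import *
W,im=wrist('w3','disc1','support',keep=6)"; python3 d.py 0.4345 0.2225 0.008
```

```text
time_s: 10.95
tcp_pos: [0.4298, 0.2184, 0.1901]
eef_rot: [-141.5, 90.0, -141.5]
contact_force: [-0.1, -0.7, 0.1]
gripper_width: 0.0877
t 10.95 tcp [0.4298 0.2184 0.1901] turn [ 0.001 -0.     0.   ] shift [18.21  0.41  0.47] shift now-axes [18.21  0.41  0.48] w 0.0877 F [-0.1 -0.7  0.1]
disc1 0.98 [384.0, 306.0, 433.0, 334.0] med [0.611 0.329 0.005] top z 0.0148 hub c [0.5946 0.3332] bbox c [0.5242 0.303 ] size [0.171 0.084] bgr [169.  163.  161.5]
disc1 0.89 [281.0, 143.0, 356.0, 212.0] med [0.432 0.222 0.005] top z 0.0147 hub c [0.4341 0.2225] bbox c [0.4344 0.2225] size [0.035 0.033] bgr [124. 133. 140.]
disc1 0.85 [515.0, 160.0, 600.0, 233.0] med [0.452 0.484 0.006] top z 0.0149 hub c [0.4539 0.4866] bbox c [0.4543 0.4869] size [0.035 0.037] bgr [ 40. 178. 184.]
disc1 0.84 [393.0, 133.0, 470.0, 204.0] med [0.419 0.341 0.006] top z 0.0148 hub c [0.4211 0.3422] bbox c [0.4211 0.3422] size [0.034 0.036] bgr [182. 173. 172.]
support 0.63 [40.0, 212.0, 113.0, 243.0] med [ 0.483 -0.042  0.024] top z 0.0318 hub c [ 0.4849 -0.0322] bbox c [0.4425 0.0486] size [0.105 0.217] bgr [162. 170. 177.]
t 11.1 tcp [0.4301 0.2173 0.1902] turn [-0.001 -0.     0.   ] shift [18.22  0.52  0.44] shift now-axes [18.22  0.52  0.45] w 0.0874 F [ 0.1 -0.1 -0.7]
```

```bash
python3 -m creep '[[0,0,0,3,0.5,0.4,75],[0,0,0,4,0,0,75],[0,0,0,4,0,0,75],[0,0,0,3,0,0,75],[0,0,0,2,0,0,75],[0,0,0,1.2,0,0,75],[0,0,0,0.8,0,0,75],[0,0,0,0.2,0,0,75]]' 30; python3 -m creep '[[0,0,0,0,0,0,75],[0,0,0,0,0,0,75],[0,0,0,0,0,0,30],[0,0,0,0,0,0,30],[0,0,0,0,0,0,30],[0,0,0,0,0,0,30],[0,0,0,0,0,0,30]]'; python3 d.py 0.4344 0.2225 0.008
```

```text
time_s: 11.9
tcp_pos: [0.4341, 0.2223, 0.0077]
eef_rot: [-130.8, 89.9, -130.8]
contact_force: [-0.3, -0.9, -0.2]
gripper_width: 0.0658
time_s: 12.6
tcp_pos: [0.4342, 0.2232, 0.0083]
eef_rot: [47.5, 90.0, 47.5]
contact_force: [-0.1, 0.6, 1.4]
gripper_width: 0.0343
t 12.6 tcp [0.4342 0.2232 0.0083] turn [-0.  0. -0.] shift [ 0.03 -0.07  0.02] shift now-axes [ 0.03 -0.07  0.02] w 0.0343 F [-0.1  0.6  1.4]
```

```bash
python3 -m creep '[[0,0,0,-2,0,0,30],[0,0,0,-4,0,0,30],[0,0,0,-4,0,0,30],[0,0,0,-2,-2,0.5,30],[0,0,0,0,-4,1,30],[0,0,0,0,-4,1,30],[0,0,0,0,-4,1,30],[0,0,0,0,-4,1,30]]'; python3 -m creep '[[0,0,0,0,-4,1,30],[0,0,0,0,-3,1,30],[0,0,0,0,-2,0.5,30],[0,0,0,0,0,0,30],[0,0,0,0,0,0,30],[0,0,0,0,0,0,30]]';python3 d.py 0.5044 -0.0465 0.0417
```

```text
time_s: 13.4
tcp_pos: [0.479, 0.0416, 0.1283]
eef_rot: [49.9, 90.0, 50.0]
contact_force: [0.5, -0.0, -1.1]
gripper_width: 0.0338
time_s: 14.0
tcp_pos: [0.5038, -0.0465, 0.1281]
eef_rot: [161.8, 90.0, 161.8]
contact_force: [0.2, -0.4, -1.3]
gripper_width: 0.0341
t 14.0 tcp [ 0.5038 -0.0465  0.1281] turn [ 0. -0. -0.] shift [8.64 0.   0.06] shift now-axes [8.64 0.   0.06] w 0.0341 F [ 0.2 -0.4 -1.3]
```

```bash
python3 -m creep '[[0,0,0,2,0,0,30],[0,0,0,1,0,0.05,30],[0,0,0,0.8,0,0,30],[0,0,0,0.8,0,0,30],[0,0,0,0.8,0,0,30]]'; python3 -m creep '[[0,0,0,1.2,0,0,30],[0,0,0,1,0,0,30],[0,0,0,0.7,0,0,30],[0,0,0,0.3,0,0,30],[0,0,0,0,0,0,30]]';python3 d.py 0.5044 -0.0465 0.0417
```

```text
time_s: 14.5
tcp_pos: [0.5048, -0.0467, 0.0738]
eef_rot: [2.7, 90.0, 2.7]
contact_force: [-0.2, 1.1, -1.3]
gripper_width: 0.0341
time_s: 15.0
tcp_pos: [0.5043, -0.0471, 0.0417]
eef_rot: [-160.9, 89.9, -160.9]
contact_force: [1.0, -0.1, 0.0]
gripper_width: 0.0346
t 15.0 tcp [ 0.5043 -0.0471  0.0417] turn [-0.    -0.001  0.   ] shift [-0.    0.06  0.01] shift now-axes [-0.    0.06  0.01] w 0.0346 F [ 1.  -0.1  0. ]
```

```bash
python3 -m creep '[[0,0,0,0,0,0,75],[0,0,0,0,0,0,75],[0,0,0,0,0,0,75],[0,0,0,-2,0,0,75],[0,0,0,-4,0,0,75],[0,0,0,-5,0,0,100],[0,0,0,-4,3,-1,100],[0,0,0,0,4,-1,100]]'; python3 -m creep '[[0,0,0,0,4.5,-1,100],[0,0,0,0,4.5,-1,100],[0,0,0,0,4.5,-1,100],[0,0,0,0,4.5,-1,100],[0,0,0,0,4.5,-1,100],[0,0,0,0,4.5,-1,100],[0,0,0,0,4.5,-0.3,100],[0,0,0,0,0,0,100]]'; python3 -m creep '[[0,0,0,0,0,0,100],[0,0,0,0,0,0,100]]';python3 -c "
from h import *
W,im=wrist('w4','disc1',keep=6)"; python3 d.py 0.4211 0.3424 0.008
```

```text
time_s: 15.8
tcp_pos: [0.4878, 0.0231, 0.1975]
eef_rot: [15.8, 89.4, 15.6]
contact_force: [0.5, 1.4, -0.5]
gripper_width: 0.0841
time_s: 16.6
tcp_pos: [0.4216, 0.3422, 0.1915]
eef_rot: [47.2, 89.9, 47.4]
contact_force: [-0.2, -1.0, 0.5]
gripper_width: 0.0874
time_s: 16.8
tcp_pos: [0.4217, 0.3368, 0.1914]
eef_rot: [-137.1, 90.0, -137.1]
contact_force: [0.2, -0.2, -0.1]
gripper_width: 0.0879
disc1 0.7 [357.0, 0.0, 445.0, 75.0] med [0.282 0.415 0.006] top z 0.015 hub c [0.2753 0.4164] bbox c [0.2753 0.4163] size [0.035 0.035] bgr [137.  67. 115.]
disc1 0.66 [290.0, 306.0, 356.0, 339.0] med [0.601 0.344 0.006] top z 0.015 hub c [0.5845 0.3441] bbox c [0.5027 0.3444] size [0.214 0.034] bgr [167. 154. 153.]
disc1 0.59 [286.0, 139.0, 361.0, 211.0] med [0.418 0.343 0.005] top z 0.0146 hub c [0.421  0.3429] bbox c [0.4214 0.343 ] size [0.034 0.033] bgr [116. 125. 133.]
t 16.9 tcp [0.422  0.3365 0.1916] turn [-0.001  0.    -0.   ] shift [18.36  0.59 -0.09] shift now-axes [18.37  0.59 -0.09] w 0.0875 F [ 0.2 -0.2 -0.5]
```

```bash
python3 -m creep '[[0,0,0,3,0.6,-0.1,75],[0,0,0,4,0,0,75],[0,0,0,4,0,0,75],[0,0,0,3,0,0,75],[0,0,0,2,0,0,75],[0,0,0,1.2,0,0,75],[0,0,0,0.9,0,0,75],[0,0,0,0.2,0,0,75]]' 30; python3 -m creep '[[0,0,0,0,0,0,75],[0,0,0,0,0,0,75],[0,0,0,0,0,0,30],[0,0,0,0,0,0,30],[0,0,0,0,0,0,30],[0,0,0,0,0,0,30],[0,0,0,0,0,0,30]]'; python3 d.py 0.5044 -0.0465 0.13
```

```text
time_s: 17.7
tcp_pos: [0.4211, 0.3431, 0.0082]
eef_rot: [-114.5, 90.0, -114.5]
contact_force: [0.1, 0.1, -0.2]
gripper_width: 0.0656
time_s: 18.4
tcp_pos: [0.4209, 0.3436, 0.0085]
eef_rot: [47.7, 90.0, 47.7]
contact_force: [-1.3, -0.7, 1.3]
gripper_width: 0.0341
t 18.4 tcp [0.4209 0.3436 0.0085] turn [-0.  0. -0.] shift [-12.15 -39.01   8.35] shift now-axes [-12.15 -39.01   8.36] w 0.0341 F [-1.3 -0.7  1.3]
```

```bash
python3 -m creep '[[0,0,0,-2,0,0,30],[0,0,0,-4,0,0,30],[0,0,0,-4,0,0,30],[0,0,0,-2.2,-3,0.5,30],[0,0,0,0,-4.5,1,30],[0,0,0,0,-4.5,1,30],[0,0,0,0,-4.5,1,30],[0,0,0,0,-4.5,1,30]]'; python3 -m creep '[[0,0,0,0,-4.5,1,30],[0,0,0,0,-4.5,1,30],[0,0,0,0,-4,1,30],[0,0,0,0,-3.5,0.8,30],[0,0,0,0,-1.5,0,30],[0,0,0,0,0,0,30],[0,0,0,0,0,0,30],[0,0,0,0,0,0,30]]';python3 d.py 0.5044 -0.0465 0.0557
```

```text
time_s: 19.2
tcp_pos: [0.4657, 0.1318, 0.1306]
eef_rot: [48.5, 90.0, 48.5]
contact_force: [1.7, 0.0, -0.9]
gripper_width: 0.0339
time_s: 20.0
tcp_pos: [0.5037, -0.0459, 0.1304]
eef_rot: [72.3, 90.0, 72.3]
contact_force: [0.1, -0.1, -0.7]
gripper_width: 0.0336
t 20.0 tcp [ 0.5037 -0.0459  0.1304] turn [ 0.  0. -0.] shift [ 7.47 -0.06  0.07] shift now-axes [ 7.47 -0.06  0.07] w 0.0336 F [ 0.1 -0.1 -0.7]
```

```bash
python3 -m creep '[[0,0,0,2,-0.05,0.05,30],[0,0,0,1,0,0,30],[0,0,0,0.8,0,0,30],[0,0,0,0.8,0,0,30],[0,0,0,0.8,0,0,30]]'; python3 -m creep '[[0,0,0,1,0,0,30],[0,0,0,0.7,0,0,30],[0,0,0,0.35,0,0,30],[0,0,0,0,0,0,30]]';python3 d.py 0.5044 -0.0465 0.0557
```

```text
time_s: 20.5
tcp_pos: [0.5044, -0.0467, 0.076]
eef_rot: [-9.1, 90.0, -9.1]
contact_force: [-0.7, -0.2, -0.6]
gripper_width: 0.0338
time_s: 20.9
tcp_pos: [0.504, -0.0472, 0.0553]
eef_rot: [-165.5, 89.9, -165.6]
contact_force: [-0.1, 1.0, -0.8]
gripper_width: 0.034
t 20.9 tcp [ 0.504  -0.0472  0.0553] turn [-0.    -0.001  0.   ] shift [-0.04  0.07  0.04] shift now-axes [-0.04  0.07  0.04] w 0.034 F [-0.1  1.  -0.8]
```

```bash
python3 -m creep '[[0,0,0,0,0,0,75],[0,0,0,0,0,0,75],[0,0,0,0,0,0,75],[0,0,0,-2,0,0,75],[0,0,0,-4,0,0,75],[0,0,0,-5,0,0,100],[0,0,0,-3,3,0,100],[0,0,0,0,4,0,100]]'; python3 -m creep '[[0,0,0,0,4.5,0,100],[0,0,0,0,4.5,0,100],[0,0,0,0,4.5,0,100],[0,0,0,0,4.5,0,100],[0,0,0,0,4.5,0,100],[0,0,0,0,4.5,0,100],[0,0,0,0,4.5,0,100],[0,0,0,0,0,0,100]]'; python3 -m creep '[[0,0,0,0,0,0,100],[0,0,0,0,0,0,100]]';python3 -c "
from h import *
W,im=wrist('w5','disc1',keep=6)"; python3 d.py 0.5905 0.344 0.008
```

```text
time_s: 21.7
tcp_pos: [0.5069, 0.0234, 0.2014]
eef_rot: [15.9, 89.5, 15.8]
contact_force: [1.6, -0.1, -0.9]
gripper_width: 0.0838
time_s: 22.5
tcp_pos: [0.5043, 0.3426, 0.1955]
eef_rot: [38.7, 90.0, 38.9]
contact_force: [-0.5, 0.1, -0.2]
gripper_width: 0.0876
time_s: 22.7
tcp_pos: [0.5042, 0.3373, 0.1959]
eef_rot: [-139.8, 90.0, -139.9]
contact_force: [0.1, -1.1, 0.0]
gripper_width: 0.088
disc1 0.87 [287.0, 214.0, 362.0, 275.0] med [0.587 0.345 0.005] top z 0.0147 hub c [0.5915 0.3448] bbox c [0.592  0.3452] size [0.035 0.034] bgr [178. 169. 168.]
disc1 0.63 [419.0, 90.0, 495.0, 168.0] med [0.452 0.485 0.006] top z 0.0149 hub c [0.4541 0.4871] bbox c [0.4545 0.4871] size [0.035 0.037] bgr [ 49. 188. 186.]
t 22.8 tcp [0.5045 0.3369 0.1963] turn [-0.001  0.    -0.   ] shift [18.83  0.71  8.6 ] shift now-axes [18.83  0.71  8.6 ] w 0.0879 F [0.6 0.1 0.9]
```

```bash
python3 -m creep '[[0,0,0,1,0.8,4,75],[0,0,0,2,0,3.5,75],[0,0,0,4,0,1.2,75],[0,0,0,4,0,0,75],[0,0,0,3,0,0,75],[0,0,0,2.5,0,0,75],[0,0,0,1.3,0,0,75],[0,0,0,1,0,0,75]]' 30; python3 -m creep '[[0,0,0,0,0,0,75],[0,0,0,0,0,0,75],[0,0,0,0,0,0,75]]'; python3 d.py 0.5917 0.345 0.008
```

```text
time_s: 23.6
tcp_pos: [0.5916, 0.3452, 0.0075]
eef_rot: [-111.1, 90.0, -111.1]
contact_force: [1.5, 0.8, 0.5]
gripper_width: 0.0655
time_s: 23.9
tcp_pos: [0.5921, 0.3466, 0.0095]
eef_rot: [41.3, 89.9, 41.3]
contact_force: [-0.8, 0.2, 0.9]
gripper_width: 0.0657
t 23.9 tcp [0.5921 0.3466 0.0095] turn [ 0.     0.002 -0.002] shift [ 0.15 -0.16 -0.04] shift now-axes [ 0.15 -0.16 -0.04] w 0.0657 F [-0.8  0.2  0.9]
```

```bash
python3 -m creep '[[0,0,0,0.1,-0.15,0,75],[0,0,0,0,0,0,30],[0,0,0,0,0,0,30],[0,0,0,0,0,0,30],[0,0,0,0,0,0,30],[0,0,0,0,0,0,30]]' 30;  python3 d.py 0.5044 -0.0465 0.144; python3 -m creep '[[0,0,0,-2,0,0,30],[0,0,0,-4,0,0,30],[0,0,0,-4,0,0,30],[0,0,0,-3.4,-3,0,30],[0,0,0,0,-4.5,-1,30],[0,0,0,0,-4.5,-1,30],[0,0,0,0,-4.5,-1,30],[0,0,0,0,-4.5,-1,30]]'; python3 -m creep '[[0,0,0,0,-4.5,-1,30],[0,0,0,0,-4.5,-1,30],[0,0,0,0,-4,-1,30],[0,0,0,0,-3.5,-1,30],[0,0,0,0,-1.5,-0.7,30],[0,0,0,0,0,0,30],[0,0,0,0,0,0,30],[0,0,0,0,0,0,30]]';python3 d.py 0.5044 -0.0465 0.0700
```

```text
time_s: 24.5
tcp_pos: [0.5914, 0.3445, 0.0069]
eef_rot: [50.6, 90.0, 50.6]
contact_force: [-0.4, -0.5, -1.0]
gripper_width: 0.0341
t 24.5 tcp [0.5914 0.3445 0.0069] turn [-0.  0. -0.] shift [-13.71 -39.1   -8.7 ] shift now-axes [-13.71 -39.1   -8.69] w 0.0341 F [-0.4 -0.5 -1. ]
time_s: 25.3
tcp_pos: [0.5505, 0.1328, 0.141]
eef_rot: [66.3, 90.0, 66.3]
contact_force: [1.0, -1.1, -0.5]
gripper_width: 0.0342
time_s: 26.1
tcp_pos: [0.5049, -0.0446, 0.141]
eef_rot: [12.9, 90.0, 12.9]
contact_force: [-0.4, 0.6, 0.4]
gripper_width: 0.0343
t 26.1 tcp [ 0.5049 -0.0446  0.141 ] turn [ 0.001  0.    -0.   ] shift [ 7.1  -0.19 -0.05] shift now-axes [ 7.1  -0.19 -0.05] w 0.0343 F [-0.4  0.6  0.4]
```

```bash
python3 -m creep '[[0,0,0,2,-0.15,0,30],[0,0,0,1,0,0,30],[0,0,0,0.8,0,0,30],[0,0,0,0.8,0,0,30],[0,0,0,0,0,0,30]]';python3 -m creep '[[0,0,0,0.8,0,0,30],[0,0,0,0.8,0,0,30],[0,0,0,0.7,0,0,30],[0,0,0,0.3,0,0,30],[0,0,0,0,0,0,30]]';python3 d.py 0.5044 -0.0465 0.067
```

```text
time_s: 26.6
tcp_pos: [0.5037, -0.0469, 0.0938]
eef_rot: [-167.2, 89.9, -167.2]
contact_force: [-0.2, 0.5, -0.3]
gripper_width: 0.0341
time_s: 27.1
tcp_pos: [0.5039, -0.0471, 0.0684]
eef_rot: [-164.5, 89.9, -164.5]
contact_force: [0.4, 0.2, -0.7]
gripper_width: 0.0344
t 27.1 tcp [ 0.5039 -0.0471  0.0684] turn [-0.    -0.001  0.   ] shift [0.14 0.06 0.05] shift now-axes [0.14 0.06 0.05] w 0.0344 F [ 0.4  0.2 -0.7]
```

```bash
python3 -m creep '[[0,0,0,0,0,0,75],[0,0,0,0,0,0,75],[0,0,0,0,0,0,75],[0,0,0,-2,0,0,75],[0,0,0,-4,0,0,75],[0,0,0,-4,0,0,100],[0,0,0,-3,-3,1,100],[0,0,0,0,-4,1,100]]'; python3 -m creep '[[0,0,0,0,-4,1,100],[0,0,0,0,-1,0,100],[0,0,0,0,0,0,100],[0,0,0,0,0,0,100],[0,0,0,0,0,0,100]]';python3 -c "
from h import *
W,im=wrist('w6','plate','disc1','spent_disc',keep=3)"; python3 d.py 0.6418 -0.1677 0.008
```

```text
time_s: 27.9
tcp_pos: [0.5275, -0.1168, 0.2047]
eef_rot: [0.5, 89.4, 0.7]
contact_force: [1.6, 0.5, -0.0]
gripper_width: 0.0841
time_s: 28.4
tcp_pos: [0.5341, -0.1662, 0.199]
eef_rot: [76.8, 90.0, 76.8]
contact_force: [0.6, -0.3, 0.9]
gripper_width: 0.0873
plate 0.68 [283.0, 229.0, 351.0, 275.0] med [ 0.632 -0.168  0.005] top z 0.0146 hub c [ 0.6409 -0.1679] bbox c [ 0.6408 -0.1675] size [0.027 0.035] bgr [50. 65. 79.]
plate 0.63 [52.0, 19.0, 113.0, 72.0] med [ 0.417 -0.328  0.113] top z 0.1152 hub c [ 0.4183 -0.3317] bbox c [ 0.4185 -0.332 ] size [0.031 0.031] bgr [ 42.  45. 173.]
disc1 0.87 [402.0, 111.0, 490.0, 202.0] med [ 0.502 -0.051  0.066] top z 0.0748 hub c [ 0.5049 -0.0486] bbox c [ 0.5055 -0.0484] size [0.035 0.036] bgr [115. 124. 132.]
disc1 0.79 [396.0, 115.0, 453.0, 176.0] med [ 0.488 -0.082  0.051] top z 0.0586 hub c [ 0.5028 -0.0539] bbox c [ 0.4931 -0.0607] size [0.041 0.039] bgr [110. 119. 126.]
disc1 0.54 [393.0, 112.0, 422.0, 172.0] med [ 0.488 -0.084  0.037] top z 0.0482 hub c [ 0.4842 -0.0831] bbox c [ 0.4857 -0.0822] size [0.025 0.015] bgr [109. 118. 126.]
t 28.6 tcp [ 0.5343 -0.1663  0.1991] turn [ 0.001  0.    -0.   ] shift [19.11 -0.14 10.75] shift now-axes [19.12 -0.15 10.74] w 0.0875 F [-0.3 -0.2  0.8]
```

View pics/w6.png

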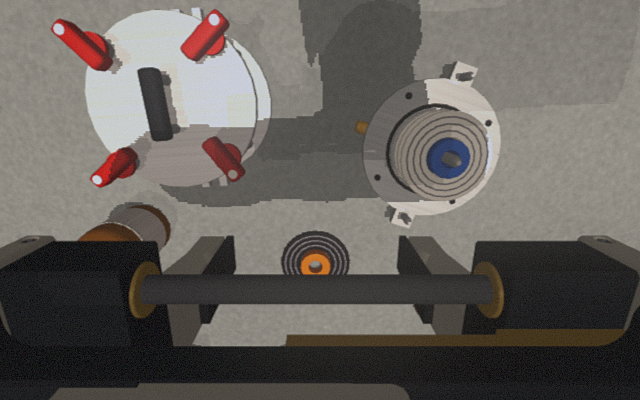

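```bash
python3 -c "
from h import *
for n in('w1','w6'):
    W=np.load(n+'.npz')['W'];P=W.reshape(-1,3);P=P[~np.isnan(P[:,0])]
    d=np.hypot(P[:,0]-.642,P[:,1]+.1677);f=P[(d<0.05)&(P[:,2]>.0035)&(P[:,2]<.0075)][:,:2]
    h=cv2.convexHull((f*1e4).astype(np.float32))[:,0]/1e4
    h=h[h[:,0]<f[:,0].max()-0.006]
    from scipy.optimize import least_squares
    print(n,f.max(0),circ(h),least_squares(lambda a:np.hypot(h[:,0]-a[0],h[:,1]-a[1])-.042,[.642,-.168]).x)
    t=P[(d<0.025)&(P[:,2]>.012)&(P[:,2]<.02)][:,:2];print(t.min(0),t.max(0))
"
```

```text
w1 [ 0.66078306 -0.12780201] [ 0.64364502 -0.16736568  0.04074415] [ 0.64532717 -0.16756793]
[ 0.62723724 -0.18521349] [ 0.65587017 -0.14991137]
w6 [ 0.65948791 -0.12753257] [ 0.64459256 -0.16815719  0.04158971] [ 0.64511293 -0.16809102]
[ 0.62725497 -0.18483556] [ 0.65430771 -0.15008793]
```

```bash
python3 -m creep '[[0,0,0,1,-0.2,4,75],[0,0,0,2,0,4,75],[0,0,0,3,0,3,75],[0,0,0,4,0,0,75],[0,0,0,4,0,0,75],[0,0,0,2.6,0,0,75],[0,0,0,1.5,0,0,75],[0,0,0,0.9,0,0,75]]' 30; python3 -m creep '[[0,0,0,0,0,0,75],[0,0,0,0,0,0,75],[0,0,0,0,0,0,75]]'; python3 d.py 0.6447 -0.168 0.008
```

```text
time_s: 29.4
tcp_pos: [0.644, -0.1687, 0.0078]
eef_rot: [-174.6, 89.9, -174.6]
contact_force: [-0.9, -0.0, -0.1]
gripper_width: 0.0659
time_s: 29.7
tcp_pos: [0.6454, -0.1691, 0.0106]
eef_rot: [-3.0, 89.8, -2.9]
contact_force: [0.4, 0.6, -0.1]
gripper_width: 0.0656
t 29.7 tcp [ 0.6454 -0.1691  0.0106] turn [0.    0.003 0.   ] shift [ 0.26  0.11 -0.07] shift now-axes [ 0.26  0.11 -0.07] w 0.0656 F [ 0.4  0.6 -0.1]
```

```bash
python3 -m creep '[[0,0,0,0.2,0.1,-0.05,75],[0,0,0,0,0,0,30],[0,0,0,0,0,0,30],[0,0,0,0,0,0,30],[0,0,0,0,0,0,30],[0,0,0,0,0,0,30],[0,0,0,0,0,0,30]]' 30;  python3 d.py 0.5044 -0.0465 0.15; python3 -m creep '[[0,0,0,-2,0,0,30],[0,0,0,-4,0,0,30],[0,0,0,-4,0,0,30],[0,0,0,-4,1,-1,30],[0,0,0,0,3,-3.5,30],[0,0,0,0,3,-3.5,30],[0,0,0,0,3,-3.5,30],[0,0,0,0,2.1,-2.5,30]]'; python3 -m creep '[[0,0,0,0,0,0,30],[0,0,0,0,0,0,30],[0,0,0,0,0,0,30]]';python3 d.py 0.5044 -0.0465 0.084
```

```text
time_s: 30.4
tcp_pos: [0.6438, -0.1681, 0.007]
eef_rot: [-7.2, 90.0, -7.2]
contact_force: [-0.6, 0.2, 0.5]
gripper_width: 0.0345
t 30.4 tcp [ 0.6438 -0.1681  0.007 ] turn [-0.  0.  0.] shift [-14.3   12.16 -13.94] shift now-axes [-14.3   12.15 -13.94] w 0.0345 F [-0.6  0.2  0.5]
time_s: 31.2
tcp_pos: [0.5014, -0.046, 0.1468]
eef_rot: [137.0, 90.0, 137.0]
contact_force: [0.6, 1.4, -1.1]
gripper_width: 0.0347
time_s: 31.5
tcp_pos: [0.5044, -0.0471, 0.1471]
eef_rot: [-2.7, 90.0, -2.7]
contact_force: [0.2, -0.2, -1.3]
gripper_width: 0.0345
t 31.5 tcp [ 0.5044 -0.0471  0.1471] turn [-0.     0.001  0.   ] shift [ 6.31  0.06 -0.  ] shift now-axes [ 6.31  0.06 -0.01] w 0.0345 F [ 0.2 -0.2 -1.3]
```

```bash
python3 -m creep '[[0,0,0,2,0,0,30],[0,0,0,1.4,0,0,30],[0,0,0,0.7,0,0,30],[0,0,0,0.7,0,0,30],[0,0,0,0,0,0,30]]';python3 -m creep '[[0,0,0,0.7,0,0,30],[0,0,0,0.7,0,0,30],[0,0,0,0.2,0,0,30],[0,0,0,0,0,0,30]]';python3 d.py 0.5044 -0.0465 0.081
```

```text
time_s: 32.0
tcp_pos: [0.5036, -0.0474, 0.098]
eef_rot: [-165.1, 89.9, -165.2]
contact_force: [0.3, -0.1, -0.9]
gripper_width: 0.0344
time_s: 32.4
tcp_pos: [0.5036, -0.047, 0.0826]
eef_rot: [-165.0, 90.0, -165.0]
contact_force: [0.7, -0.2, -0.6]
gripper_width: 0.0345
t 32.4 tcp [ 0.5036 -0.047   0.0826] turn [-0.    -0.001  0.   ] shift [0.16 0.05 0.08] shift now-axes [0.16 0.05 0.08] w 0.0345 F [ 0.7 -0.2 -0.6]
```

```bash
python3 -m creep '[[0,0,0,0,0,0,75],[0,0,0,0,0,0,75],[0,0,0,0,0,0,75],[0,0,0,-2,0,0,75],[0,0,0,-4,0,0,75],[0,0,0,-4,0,0,100],[0,0,0,-4,0,-1,100],[0,0,0,-3,-3,-1.5,100]]'; python3 -m creep '[[0,0,0,-1,-4,-1.5,100],[0,0,0,-1,-4,-1.5,100],[0,0,0,0,-4,-1,100],[0,0,0,0,-4,-1,100],[0,0,0,0,-4,0,100],[0,0,0,0,0,0,100],[0,0,0,0,0,0,100],[0,0,0,0,0,0,100]]';cat >> h.py <<'E'
def cover(W,zt=0.082,c0=(.458,-.284)):
    P=W.reshape(-1,3);P=P[~np.isnan(P[:,0])];d=np.hypot(P[:,0]-c0[0],P[:,1]-c0[1])
    f=P[(d<.078)&(abs(P[:,2]-zt)<.003)][:,:2]; h=cv2.convexHull((f*1e4).astype(np.float32))[:,0]/1e4; print("top circ",circ(h).round(4),len(h))
    q=P[(d<.032)&(P[:,2]>zt+.028)&(P[:,2]<zt+.036)][:,:2]
    (cx,cy),(a,b),t=cv2.minAreaRect((q*1e4).astype(np.float32)); bx=cv2.boxPoints(((cx,cy),(a,b),t))/1e4
    e=[bx[1]-bx[0],bx[2]-bx[1]]; e=max(e,key=np.linalg.norm); print("handle",cx/1e4,cy/1e4,"len",a,b,"ang",np.degrees(np.arctan2(e[1],e[0])))
    cc=np.array(c0)
    for k in range(4):
        an=np.radians(5+45+90*k); kc=cc+.062*np.array([np.cos(an),np.sin(an)])
        m=(np.hypot(P[:,0]-kc[0],P[:,1]-kc[1])<.028)&(P[:,2]>zt+.027)&(P[:,2]<zt+.037); q=P[m][:,:2]
        if len(q)<20: continue
        (x,y),(a,b),t=cv2.minAreaRect((q*1e4).astype(np.float32)); u,s,v=np.linalg.svd(q-q.mean(0),full_matrices=False)
        print("knob near",50+90*k,np.round([x/1e4,y/1e4],4),np.round([a,b]),"axis",np.degrees(np.arctan2(v[0][1],v[0][0])).round(1))
E
python3 -c "
from h import *
W,im=wrist('w7','cover',keep=1);cover(W);base(np.where(W[...,2:]<0.12,W,np.nan))"; python3 d.py 0.458 -0.284 0.15 4.3
```

```text
time_s: 33.2
tcp_pos: [0.4798, -0.0758, 0.2559]
eef_rot: [6.8, 89.8, 6.9]
contact_force: [1.2, 0.3, 0.5]
gripper_width: 0.0838
time_s: 34.0
tcp_pos: [0.4287, -0.2765, 0.273]
eef_rot: [53.6, 90.0, 53.6]
contact_force: [0.5, -0.6, 0.6]
gripper_width: 0.0877
cover 0.59 [244.0, 117.0, 368.0, 267.0] med [ 0.451 -0.286  0.082] top z 0.1146 hub c [ 0.4543 -0.2856] bbox c [ 0.4577 -0.2866] size [0.123 0.123] bgr [128. 134. 144.]
top circ [ 0.4586 -0.2859  0.0696] 51
handle 0.45832353515625 -0.2861947509765625 len 510.12353515625 149.30059814453125 ang 4.152639
knob near 50 [ 0.4989 -0.2397] [376. 130.] axis 38.2
knob near 140 [ 0.4121 -0.2458] [125. 385.] axis -47.1
knob near 230 [ 0.4182 -0.3331] [379. 131.] axis 43.3
knob near 320 [ 0.5053 -0.3263] [131. 378.] axis -50.2
rim circ [ 0.5035 -0.0472  0.0711] 39
post [ 0.4921 -0.0477  0.082 ] [ 0.5106 -0.0161  0.0903]
tip [ 0.4972 -0.05    0.0872] 406
pin [ 0.4327 -0.0254  0.0358] 60
pin [ 0.574  -0.0688  0.0298] 2
t 34.1 tcp [ 0.429  -0.2761  0.2731] turn [-0.074  0.    -0.   ] shift [12.31 -1.    2.84] shift now-axes [12.31 -0.79  2.9 ] w 0.0876 F [ 0.5  0.7 -0.5]
```

View pics/w7.png

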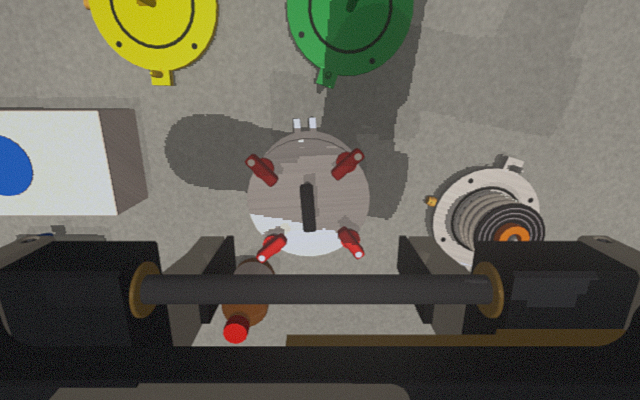

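```bash
python3 -m creep '[[-0.073,0,0,0,0,0,55],[0,0,0,2,-1.2,2.9,55],[0,0,0,4,0,0,55],[0,0,0,4,0,0,55],[0,0,0,2,0,0,55],[0,0,0,0,0,0,55],[0,0,0,0,0,0,55]]' 30; python3 d.py .4585 -.286 .09 4.2; python3 -c "
from h import *
W,im=wrist('w8');cover(W)"
```

```text
time_s: 34.8
tcp_pos: [0.4593, -0.2864, 0.1538]
eef_rot: [-72.3, 90.0, -68.0]
contact_force: [0.0, -0.0, 1.2]
gripper_width: 0.0487
t 34.8 tcp [ 0.4593 -0.2864  0.1538] turn [0.001 0.    0.001] shift [ 6.38  0.05 -0.07] shift now-axes [ 6.38  0.05 -0.07] w 0.0487 F [ 0.  -0.   1.2]
top circ [ 0.4577 -0.2864  0.0688] 52
handle 0.45844345703125 -0.286437353515625 len 518.66796875 144.4457550048828 ang 4.493624
knob near 140 [ 0.412  -0.2458] [127. 384.] axis -47.1
knob near 230 [ 0.4183 -0.3331] [384. 125.] axis 43.7
knob near 320 [ 0.4945 -0.313 ] [87. 59.] axis 37.8
```

```bash
python3 -m creep '[[0,0,0,3,0,-0.07,55],[0,0,0,2.3,0,0,55],[0,0,0,1,0,0,55],[0,0,0,0,0,0,55],[0,0,0,0,0,0,10],[0,0,0,0,0,0,10],[0,0,0,0,0,0,10],[0,0,0,0,0,0,10]]' 55; python3 -m creep '[[0,0,0,0,0,0,10],[0,0,0,-1,0,0,10],[0,0,0,-2,0,0,10],[0,0,0,-3,0,0,10],[0,0,0,0,0,0,10],[0,0,0,0,0,0,10]]';python3 d.py .5042 -.0465 .21 -17.6
```

```text
time_s: 35.65
tcp_pos: [0.4582, -0.287, 0.0906]
eef_rot: [-19.7, 89.9, -15.5]
contact_force: [-0.9, -0.3, -0.2]
gripper_width: 0.0215
time_s: 36.25
tcp_pos: [0.4576, -0.2867, 0.15]
eef_rot: [30.1, 90.0, 34.3]
contact_force: [-0.6, 0.3, -6.2]
gripper_width: 0.013
t 36.25 tcp [ 0.4576 -0.2867  0.15  ] turn [ 0.38   0.001 -0.001] shift [-6.   24.3  -2.82] shift now-axes [-5.99 23.62  6.39] w 0.013 F [-0.6  0.3 -6.2]
```

```bash
python3 -m creep '[[0,0,0,-3,0,0,10],[0,0,0,-3,0,0,10],[0.13,0,0,0,0,0,10],[0.13,0,0,0,0,0,10],[0.12,0,0,0,0,0,10],[0,0,0,0,3,-0.4,10],[0,0,0,0,4,-0.4,10],[0,0,0,0,4,-0.5,10]]'; python3 -m creep '[[0,0,0,0,4,-0.5,10],[0,0,0,0,4,-0.5,10],[0,0,0,0,3.5,-0.5,10],[0,0,0,0,1.8,0,10],[0,0,0,0,0,0,10],[0,0,0,0,0,0,10],[0,0,0,0,0,0,10]]';python3 d.py .5042 -.0465 .21 -17.6; python3 -c "
from h import *
W,im=wrist('w9');cover(W,zt=W[200,320][2] if 0 else .202,c0=(.504,-.0465)); base(np.where(W[...,2:]<0.12,W,np.nan))
r.capture('scene');im,d=r.capture('side')
"
```

```text
time_s: 37.05
tcp_pos: [0.4775, -0.1771, 0.2079]
eef_rot: [-172.9, 89.8, 169.3]
contact_force: [1.1, 0.6, -5.1]
gripper_width: 0.0135
time_s: 37.75
tcp_pos: [0.5038, -0.0474, 0.2089]
eef_rot: [-152.5, 89.9, -170.1]
contact_force: [-0.3, 0.3, -5.8]
gripper_width: 0.0135
t 37.75 tcp [ 0.5038 -0.0474  0.2089] turn [-0.001 -0.002  0.001] shift [-0.11  0.1   0.02] shift now-axes [-0.11  0.1   0.02] w 0.0135 F [-0.3  0.3 -5.8]
top circ [ 0.5001 -0.0471  0.0657] 42
handle 0.50455576171875 -0.04561707763671875 len 310.9268798828125 517.1199951171875 ang -2.0048828
knob near 140 [0.476  0.0049] [112. 356.] axis -65.0
knob near 230 [ 0.451  -0.0761] [355. 121.] axis 28.3
rim circ [ 0.4702 -0.0319  0.0385] 9h.py:35: RuntimeWarning: Mean of empty slice.
  post=P[(d<0.03)&(P[:,2]>0.04)]; print("post",post.mean(0).round(4),post.max(0).round(4))
  ret = um.true_divide(
Traceback (most recent call last):
  File "h.py", line 35, in base
    post=P[(d<0.03)&(P[:,2]>0.04)]; print("post",post.mean(0).round(4),post.max(0).round(4))
                                                                       ~~~~~~~~^^^
ValueError: zero-size array to reduction operation maximum which has no identity
```

View pics/w9.png

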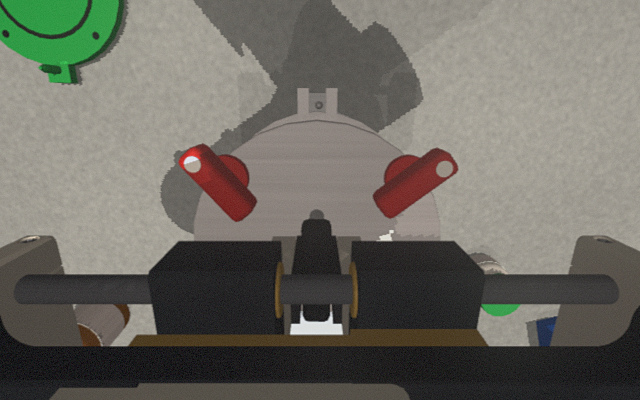

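```bash
python3 -m creep '[[0,0,0,1,0.05,0,10],[0,0,0,1.5,0,0,10],[0,0,0,1.5,0,0,10],[0,0,0,1.5,0,0,10],[0,0,0,1.3,0,0,10],[0,0,0,0,0,0,10],[0,0,0,0,0,0,10]]';python3 d.py .5042 -.0465 .11 -17.6; python3 -c "
from h import *
W,im=wrist('w10'); cv2.imwrite('pics/w10c.png',cv2.resize(im[60:200,220:420],(800,560),interpolation=cv2.INTER_CUBIC))
P=W.reshape(-1,3);P=P[~np.isnan(P[:,0])];print(P[(np.hypot(P[:,0]-.433,P[:,1]+.025)<.02)&(P[:,2]>.03)&(P[:,2]<.045)].mean(0))
"
```

```text
time_s: 38.5
tcp_pos: [0.5046, -0.0468, 0.1417]
eef_rot: [-132.5, 90.0, -150.1]
contact_force: [0.5, -0.5, -5.2]
gripper_width: 0.0135
t 38.5 tcp [ 0.5046 -0.0468  0.1417] turn [-0.001 -0.001  0.001] shift [ 3.17  0.02 -0.05] shift now-axes [ 3.17  0.02 -0.05] w 0.0135 F [ 0.5 -0.5 -5.2]
[ 0.4333336  -0.02345188  0.03921287]
```

View pics/w10c.png

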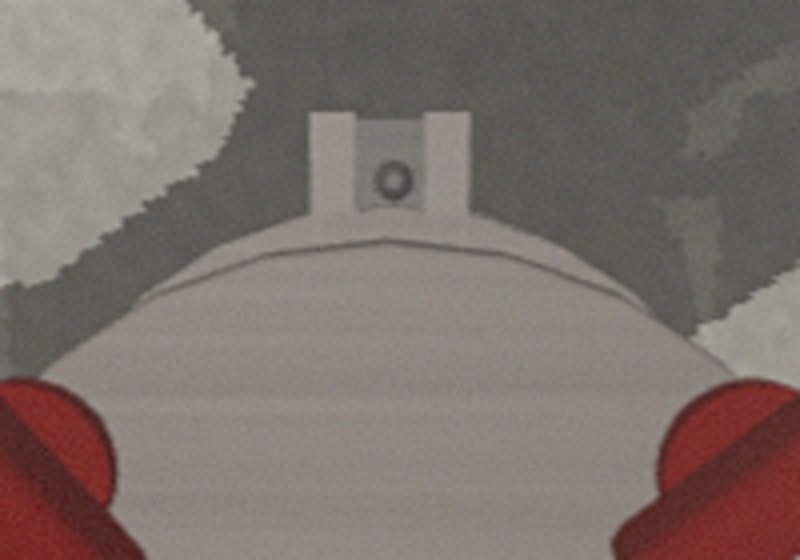

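```bash
python3 -m creep '[[0,0,0,0.7,0,0,10],[0,0,0,0.6,0,0,10],[0,0,0,0.6,0,0,10],[0,0,0,0.5,0,0,10],[0,0,0,0,0,0,10]]';python3 -m creep '[[0,0,0,0.4,0,0,10],[0,0,0,0.2,0,0,10],[0,0,0,0,0,0,10]]';python3 d.py .5042 -.0465 .11 -17.6; python3 -c "
from h import *
W,im=wrist('w11'); 
P=W.reshape(-1,3);P=P[~np.isnan(P[:,0])];q=P[(np.hypot(P[:,0]-.45,P[:,1]+.028)<.03)&(P[:,2]>.09)&(P[:,2]<.125)];print(np.median(q,0))
"
```

```text
time_s: 39.05
tcp_pos: [0.5042, -0.0464, 0.117]
eef_rot: [-151.9, 89.9, -169.5]
contact_force: [0.6, -0.9, -5.6]
gripper_width: 0.0134
time_s: 39.35
tcp_pos: [0.5046, -0.0464, 0.1116]
eef_rot: [-151.4, 90.0, -169.0]
contact_force: [0.4, 0.5, -4.3]
gripper_width: 0.0136
t 39.35 tcp [ 0.5046 -0.0464  0.1116] turn [-0. -0.  0.] shift [ 0.16 -0.03 -0.03] shift now-axes [ 0.16 -0.03 -0.03] w 0.0136 F [ 0.4  0.5 -4.3]
[ 0.45678384 -0.03082302  0.10405553]
```

```bash
python3 -m creep '[[0,0,0,0.15,0,0,10],[0,0,0,0,0,0,10],[0,0,0,0,0,0,50],[0,0,0,0,0,0,50],[0,0,0,0,0,0,50],[0,0,0,-3,0,0,50],[0,0,0,-4,0,0,50],[0,0,0,-4,0,-2,50]]' 30; python3 -m creep '[[0,0,0,-3,0,-4,50],[0,0,0,0,0,-2,50],[0,0,0,0,0,0,50],[0,0,0,0,0,0,50],[0,0,0,0,0,0,50]]'; cat >> h.py <<'E'
def knobs(W,c0=(.5042,-.0465),ang=-17.6,zt=.102):
    P=W.reshape(-1,3);P=P[~np.isnan(P[:,0])];o=[]
    for k in range(4):
        al=ang+45+90*k; an=np.radians(al); kc=np.array(c0)+.062*np.array([np.cos(an),np.sin(an)])
        m=(np.hypot(P[:,0]-kc[0],P[:,1]-kc[1])<.0225)&(P[:,2]>zt+.027)&(P[:,2]<zt+.037); q=P[m][:,:2]
        if len(q)<60: print("knob",k+1,"unseen",len(q)); continue
        (x,y),(a,b),t=cv2.minAreaRect((q*1e4).astype(np.float32)); u,s,v=np.linalg.svd(q-q.mean(0),full_matrices=False)
        ax=np.degrees(np.arctan2(v[0][1],v[0][0])); va=(al-ax)%180
        print("knob",k+1,"ctr",np.round([x/1e4,y/1e4],4),"exp",kc.round(4),np.round([a,b]),"axis",ax.round(1),"val(rad,mod pi)",np.radians(va if va<165 else va-180).round(2),"n",len(q))
E
python3 -c "
from h import *
W,im=wrist('w12');cover(W,zt=.102,c0=(.504,-.0465));knobs(W)"; python3 d.py .504 -.0465 .25 -17.6
```

```text
time_s: 40.2
tcp_pos: [0.4868, -0.0406, 0.2218]
eef_rot: [-79.6, 89.9, -97.2]
contact_force: [1.0, 0.9, 0.6]
gripper_width: 0.0438
time_s: 40.7
tcp_pos: [0.429, -0.0222, 0.2504]
eef_rot: [-63.7, 90.0, -81.3]
contact_force: [0.3, -0.2, -0.8]
gripper_width: 0.0438
top circ [ 0.5055 -0.0467  0.0697] 44
handle 0.493876953125 -0.04311883544921875 len 144.8970184326172 277.07025146484375 ang -17.755882
knob near 50 [ 0.5569 -0.0177] [243. 100.] axis 33.0
knob near 140 [0.4763 0.0052] [ 90. 326.] axis -66.3
knob near 230 [ 0.4524 -0.0746] [334. 108.] axis 28.6
knob near 320 [ 0.5329 -0.0991] [115. 317.] axis 108.7
knob 1 ctr [ 0.5628 -0.0177] exp [ 0.5592 -0.018 ] [326. 129.] axis 12.0 val(rad,mod pi) 0.27 n 252
knob 2 ctr [0.4767 0.0084] exp [0.4757 0.0085] [122. 383.] axis -70.6 val(rad,mod pi) 0.14 n 471
knob 3 ctr [ 0.4505 -0.0747] exp [ 0.4492 -0.075 ] [384. 124.] axis 24.6 val(rad,mod pi) 0.05 n 473
knob 4 ctr [ 0.5333 -0.1007] exp [ 0.5327 -0.1015] [116. 350.] axis 108.4 val(rad,mod pi) 0.16 n 266
t 40.75 tcp [ 0.429  -0.0223  0.2501] turn [-0.    -0.     0.001] shift [ 0.01 -0.04  7.88] shift now-axes [ 0.01 -0.04  7.88] w 0.0436 F [-0.8 -1.   0.1]
```

View pics/w12.png

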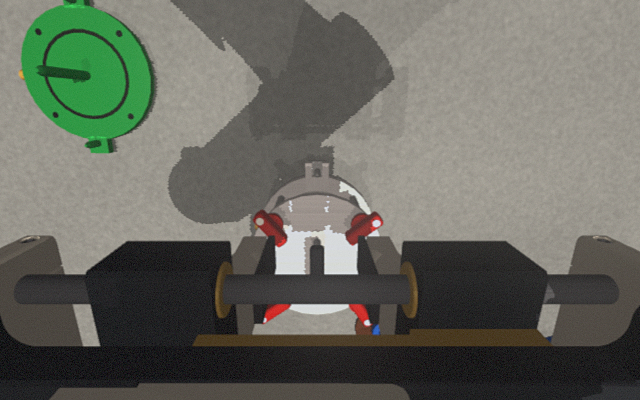

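```bash
python3 -c "
from h import *
print(np.round(r.get_state()['joints'],1))
W=np.load('w12.npz')['W'];P=W.reshape(-1,3);P=P[~np.isnan(P[:,0])]
d=np.hypot(P[:,0]-.505,P[:,1]+.0465);q=P[(d<.066)&(abs(P[:,2]-.102)<.008)]
A=np.c_[q[:,:2]-[.505,-.0465],np.ones(len(q))];c,*_=np.linalg.lstsq(A,q[:,2],rcond=None);print('plane',c,len(q))
"; python3 d.py .5592 -.018 .16 17
```

```text
[  23.6   -4.4  -26.     0.   -68.5 -131.2]
plane [-0.00066825  0.00075335  0.10211647] 5245
t 40.75 tcp [ 0.429  -0.0223  0.2501] turn [-0.604 -0.001  0.   ] shift [ 9.01 -3.4  12.58] shift now-axes [ 9.    4.36 12.29] w 0.0436 F [-0.8 -1.   0.1]
```

```bash
python3 -m creep '[[-0.12,0,0,0,0,0,50],[-0.12,0,0,0,0,0,50],[-0.12,0,0,0,0,0,50],[-0.12,0,0,0,0,0,50],[-0.124,0,0,0,0,0,50],[0,0,0,0,-1.1,4.2,30],[0,0,0,0,-1.1,4.2,30],[0,0,0,0,-1.2,4.2,30]]' 25; python3 -m creep '[[0,0,0,0,0,0,30],[0,0,0,0,0,0,30]]'; python3 -c "
from h import *
W,im=wrist('w13');knobs(W,c0=(.505,-.0465))"; python3 d.py .560 -.018 .12 17; python3 -m creep '[[0,0,0,0,0,-3,30],[0,0,0,0,0,-3,30],[0,0,0,0,0,0,30],[0,0,0,0,0,0,30]]'; python3 -c "
from h import *
W,im=wrist('w13');knobs(W,c0=(.505,-.0465))"; python3 d.py .560 -.018 .12 17
```

```text
time_s: 41.55
tcp_pos: [0.5611, -0.0182, 0.2496]
eef_rot: [-166.2, 89.9, -149.3]
contact_force: [1.1, 0.5, 1.0]
gripper_width: 0.0282
time_s: 41.75
tcp_pos: [0.5597, -0.0183, 0.248]
eef_rot: [-179.6, 89.8, -162.7]
contact_force: [-0.2, 0.3, -0.6]
gripper_width: 0.0262
knob 1 ctr [ 0.5605 -0.0183] exp [ 0.56  -0.018] [374. 121.] axis 14.7 val(rad,mod pi) 0.22 n 514
knob 2 ctr [0.4774 0.0082] exp [0.4765 0.0085] [121. 388.] axis 111.3 val(rad,mod pi) 0.11 n 688
knob 3 ctr [ 0.4509 -0.0752] exp [ 0.45  -0.075] [379. 128.] axis 22.2 val(rad,mod pi) 0.09 n 801
knob 4 ctr [ 0.5341 -0.1013] exp [ 0.5335 -0.1015] [119. 379.] axis 108.2 val(rad,mod pi) 0.16 n 641
t 41.8 tcp [ 0.559  -0.0183  0.2488] turn [-0.001 -0.003 -0.   ] shift [12.88 -0.    0.11] shift now-axes [12.88 -0.    0.15] w 0.0264 F [0.6 1.  0.4]
time_s: 42.2
tcp_pos: [0.501, -0.0356, 0.2514]
eef_rot: [-3.2, 89.9, 13.8]
contact_force: [0.1, -0.3, -0.7]
gripper_width: 0.0265
knob 1 ctr [ 0.5602 -0.0187] exp [ 0.56  -0.018] [375. 126.] axis 14.7 val(rad,mod pi) 0.22 n 477
knob 2 ctr [0.4775 0.0078] exp [0.4765 0.0085] [123. 363.] axis 111.3 val(rad,mod pi) 0.11 n 571
knob 3 ctr [ 0.4509 -0.0752] exp [ 0.45  -0.075] [380. 129.] axis 22.6 val(rad,mod pi) 0.08 n 640
knob 4 ctr [ 0.5341 -0.1014] exp [ 0.5335 -0.1015] [127. 382.] axis 108.4 val(rad,mod pi) 0.16 n 540
t 42.25 tcp [ 0.5016 -0.0354  0.2512] turn [0.    0.002 0.   ] shift [13.12 -0.05  6.09] shift now-axes [13.13 -0.05  6.07] w 0.0265 F [0.1 0.1 0.4]
```

```bash
python3 -m creep '[[0.04,0,0,0,0,3.1,30],[0,0,0,2,-0.15,3.1,30],[0,0,0,4,0,0,30],[0,0,0,4,0,0,30],[0,0,0,1.5,0,0,30],[0,0,0,0,0,0,30],[0,0,0,0,0,0,30]]' 25; python3 d.py .5605 -.0184 .12 14.7
```

```text
time_s: 42.95
tcp_pos: [0.5624, -0.0197, 0.1358]
eef_rot: [-82.2, 90.0, -67.5]
contact_force: [0.2, -0.3, 1.1]
gripper_width: 0.0263
t 42.95 tcp [ 0.5624 -0.0197  0.1358] turn [0.001 0.    0.001] shift [ 1.58  0.18 -0.15] shift now-axes [ 1.58  0.18 -0.15] w 0.0263 F [ 0.2 -0.3  1.1]
```

```bash
python3 -m creep '[[0,0,0,1,0.15,-0.15,30],[0,0,0,0.6,0,0,30],[0,0,0,0,0,0,30],[0,0,0,0,0,0,5],[0,0,0,0,0,0,5],[0,0,0,0,0,0,5]]' 25; python3 d.py .5605 -.0184 .12 14.7; python3 -m creep '[[0.11,0,0,0,0,0,5],[0.14,0,0,0,0,0,5],[0.14,0,0,0,0,0,5],[0.14,0,0,0,0,0,5],[0.14,0,0,0,0,0,5],[0.14,0,0,0,0,0,5],[0.14,0,0,0,0,0,5],[0.14,0,0,0,0,0,5]]';python3 -m creep '[[0,0,0,0,0,0,5],[0,0,0,0,0,0,5],[0,0,0,0,0,0,5]]';  python3 d.py .4508 -.0752 .17 22.4
```

```text
time_s: 43.55
tcp_pos: [0.5601, -0.0187, 0.1199]
eef_rot: [1.4, 89.9, 16.1]
contact_force: [0.3, 1.1, 1.5]
gripper_width: 0.012
t 43.55 tcp [ 0.5601 -0.0187  0.1199] turn [ 0.     0.001 -0.   ] shift [-0.01  0.02  0.04] shift now-axes [-0.01  0.02  0.04] w 0.012 F [0.3 1.1 1.5]
time_s: 44.35
tcp_pos: [0.5608, -0.0182, 0.12]
eef_rot: [68.1, 89.9, 20.1]
contact_force: [2.4, 2.4, -0.1]
gripper_width: 0.0118
time_s: 44.65
tcp_pos: [0.5607, -0.0183, 0.12]
eef_rot: [65.8, 89.9, 18.3]
contact_force: [3.6, 3.9, 2.6]
gripper_width: 0.0115
t 44.65 tcp [ 0.5607 -0.0183  0.12  ] turn [-1.221e+00  2.000e-03 -1.000e-03] shift [ -5.    -1.07 -12.33] shift now-axes [ -5.03 -11.94  -3.22] w 0.0115 F [3.6 3.9 2.6]
```

```bash
python3 -m creep '[[0,0,0,0,0,0,30],[0,0,0,0,0,0,30],[0,0,0,-3,0,0,30],[0,0,0,-5,0,0,30],[-0.12,0,0,0,0,0,30],[-0.14,0,0,0,0,0,30],[-0.14,0,0,0,0,0,30],[-0.14,0,0,0,0,0,30]]'; python3 -m creep '[[-0.14,0,0,0,0,0,30],[-0.14,0,0,0,0,0,30],[-0.14,0,0,0,0,0,30],[-0.14,0,0,0,0,0,30],[-0.12,0,0,0,-0.5,-3.5,30],[0,0,0,0,-0.6,-4.3,30],[0,0,0,0,0,-4.5,30],[0,0,0,0,0,0,30]]' ;python3 -m creep '[[0,0,0,0,0,0,30]]';python3 -c "
from h import *
W,im=wrist('w14');knobs(W,c0=(.5055,-.0467))"; python3 d.py .4507 -.0752 .12 22.4
```

```text
time_s: 45.45
tcp_pos: [0.5587, -0.0194, 0.199]
eef_rot: [-146.1, 89.9, -162.5]
contact_force: [0.3, 0.1, 0.6]
gripper_width: 0.0262
time_s: 46.25
tcp_pos: [0.4424, -0.0736, 0.1989]
eef_rot: [156.9, 89.8, 179.0]
contact_force: [1.4, 0.3, -0.2]
gripper_width: 0.0261
time_s: 46.35
tcp_pos: [0.4469, -0.0724, 0.1997]
eef_rot: [-84.6, 90.0, -62.4]
contact_force: [1.3, 0.5, 0.0]
gripper_width: 0.0261
knob 1 unseen 0
knob 2 unseen 0
knob 3 ctr [ 0.4499 -0.0747] exp [ 0.4505 -0.0752] [377. 113.] axis 21.2 val(rad,mod pi) 0.11 n 744
knob 4 unseen 0
t 46.4 tcp [ 0.4479 -0.0719  0.1997] turn [-0.004  0.     0.   ] shift [ 7.97 -0.41  0.14] shift now-axes [ 7.97 -0.41  0.14] w 0.0262 F [0.5 0.2 0.4]
```

```bash
python3 -m creep '[[0,0,0,3,-0.4,0.15,30],[0,0,0,3,0,0,30],[0,0,0,1.4,0,0,30],[0,0,0,0.6,0,0,30],[0,0,0,0,0,0,30],[0,0,0,0,0,0,5],[0,0,0,0,0,0,5],[0,0,0,0,0,0,5]]' 25; python3 d.py .4505 -.0752 .12 22.4; python3 -m creep '[[0.12,0,0,0,0,0,5],[0.15,0,0,0,0,0,5],[0.15,0,0,0,0,0,5],[0.15,0,0,0,0,0,5],[0.15,0,0,0,0,0,5],[0.15,0,0,0,0,0,5],[0.15,0,0,0,0,0,5],[0.15,0,0,0,0,0,5]]';python3 -m creep '[[0,0,0,0,0,0,5],[0,0,0,0,0,0,5],[0,0,0,0,0,0,30],[0,0,0,0,0,0,30],[0,0,0,-3,0,0,30],[0,0,0,-5,0,0,30],[0,0,0,-1,0,0,30]]';  python3 d.py .4773 .0081 .2 111
```

```text
time_s: 47.2
tcp_pos: [0.4516, -0.0746, 0.1202]
eef_rot: [-8.6, 89.9, 13.6]
contact_force: [-0.1, 0.6, 1.3]
gripper_width: 0.0119
t 47.2 tcp [ 0.4516 -0.0746  0.1202] turn [-0.004  0.002  0.   ] shift [ 0.02 -0.02 -0.13] shift now-axes [ 0.02 -0.02 -0.13] w 0.0119 F [-0.1  0.6  1.3]
time_s: 48.0
tcp_pos: [0.4513, -0.0751, 0.1202]
eef_rot: [22.9, 89.9, -22.3]
contact_force: [1.0, -2.2, 2.0]
gripper_width: 0.0122
time_s: 48.7
tcp_pos: [0.4536, -0.0744, 0.2142]
eef_rot: [49.5, 89.6, 4.7]
contact_force: [0.7, 0.7, -0.5]
gripper_width: 0.0261
t 48.7 tcp [ 0.4536 -0.0744  0.2142] turn [-2.718  0.009  0.005] shift [ 1.42 -5.17  6.86] shift now-axes [ 1.44  7.53 -4.13] w 0.0261 F [ 0.7  0.7 -0.5]
```

```bash
python3 -m creep '[[-0.12,0,0,-1,0,0,30],[-0.144,0,0,0,0,0,30],[-0.144,0,0,0,0,0,30],[-0.144,0,0,0,0,0,30],[-0.144,0,0,0,0,0,30],[-0.144,0,0,0,0,0,30],[-0.144,0,0,0,0,0,30],[-0.144,0,0,0,0,0,30]]' >/dev/null;python3 -m creep '[[-0.144,0,0,0,0,0,30],[-0.144,0,0,0,0,0,30],[-0.144,0,0,0,0,0,30],[-0.144,0,0,0,0,0,30],[-0.144,0,0,0,0,0,30],[-0.144,0,0,0,0,0,30],[-0.144,0,0,0,0,0,30],[-0.144,0,0,0,0,0,30]]'; python3 -m creep '[[-0.144,0,0,0,-2.5,3.4,30],[-0.144,0,0,0,-2.5,3.4,30],[-0.148,0,0,0,0,0,30],[0,0,0,0,0,0,30],[0,0,0,0,0,0,30]]';python3 -c "
from h import *
W,im=wrist('w15');knobs(W,c0=(.5055,-.0467));print(r.get_state()['joints'])"; python3 d.py .4772 .0082 .12 111
```

```text
time_s: 50.3
tcp_pos: [0.451, -0.0744, 0.2192]
eef_rot: [-1.8, 90.0, 84.4]
contact_force: [-0.1, 0.6, -0.4]
gripper_width: 0.0262
time_s: 50.8
tcp_pos: [0.5006, -0.0071, 0.2191]
eef_rot: [65.4, 90.0, 176.0]
contact_force: [-0.3, -0.0, 0.1]
gripper_width: 0.0265
knob 1 ctr [ 0.5612 -0.0204] exp [ 0.5605 -0.0182] [127. 379.] axis 132.3 val(rad,mod pi) 1.31 n 758
knob 2 ctr [0.4786 0.0073] exp [0.477  0.0083] [125. 376.] axis 109.5 val(rad,mod pi) 0.14 n 652
knob 3 ctr [ 0.4507 -0.0753] exp [ 0.4505 -0.0752] [128. 388.] axis 134.9 val(rad,mod pi) 1.27 n 799
knob 4 ctr [ 0.5336 -0.1031] exp [ 0.534  -0.1017] [121. 378.] axis 107.9 val(rad,mod pi) 0.17 n 936
[ 2.16846220e+01  4.28562805e+00 -2.14585300e+01 -1.34705428e-02
 -6.42680888e+01 -1.15111052e+00]
t 50.85 tcp [ 0.5006 -0.0073  0.2193] turn [-0.008  0.    -0.   ] shift [9.93 1.63 2.28] shift now-axes [9.93 1.64 2.27] w 0.0261 F [ 0.6  0.3 -0.2]
```

```bash
python3 -m creep '[[0,0,0,2,1.6,2.3,30],[0,0,0,4,0,0,30],[0,0,0,2.5,0,0,30],[0,0,0,0.9,0,0,30],[0,0,0,0.5,0,0,30],[0,0,0,0,0,0,30]]' 25; python3 d.py .4775 .0081 .12 110.5; python3 -m creep '[[0,0,0,0,0,0,5],[0,0,0,0,0,0,5],[0,0,0,0,0,0,5],[0.12,0,0,0,0,0,5],[0.15,0,0,0,0,0,5],[0.15,0,0,0,0,0,5],[0.15,0,0,0,0,0,5],[0.15,0,0,0,0,0,5]]';python3 d.py .4775 .0081 .12 110.5;python3 -m creep '[[0.15,0,0,0,0,0,5],[0.15,0,0,0,0,0,5],[0.1,0,0,0,0,0,5],[0,0,0,0,0,0,5],[0,0,0,0,0,0,5]]';  python3 d.py .5339 -.102 .2 108
```

```text
time_s: 51.45
tcp_pos: [0.4783, 0.0086, 0.1209]
eef_rot: [-115.2, 90.0, -4.5]
contact_force: [-0.5, -0.4, 0.4]
gripper_width: 0.0267
t 51.45 tcp [0.4783 0.0086 0.1209] turn [ 0.003 -0.     0.   ] shift [ 0.09  0.09 -0.02] shift now-axes [ 0.09  0.09 -0.02] w 0.0267 F [-0.5 -0.4  0.4]
time_s: 52.25
tcp_pos: [0.4787, 0.009, 0.1213]
eef_rot: [-59.6, 89.9, 9.5]
contact_force: [0.4, -0.0, 3.3]
gripper_width: 0.0115
t 52.25 tcp [0.4787 0.009  0.1213] turn [-0.721  0.     0.002] shift [ 0.13  0.14 -0.04] shift now-axes [ 0.13  0.08 -0.13] w 0.0115 F [ 0.4 -0.   3.3]
time_s: 52.75
tcp_pos: [0.4788, 0.0089, 0.1213]
eef_rot: [-39.6, 89.9, 7.2]
contact_force: [1.4, -0.3, 5.8]
gripper_width: 0.0118
t 52.75 tcp [0.4788 0.0089 0.1213] turn [-1.069e+00  1.000e-03  2.000e-03] shift [ -7.87  -1.81 -12.25] shift now-axes [ -7.86 -11.62  -4.3 ] w 0.0118 F [ 1.4 -0.3  5.8]
```

```bash
python3 -m creep '[[0,0,0,0,0,0,30],[0,0,0,0,0,0,30],[0,0,0,-3,0,0,30],[0,0,0,-5,0,0,30],[-0.12,0,0,0,0,0,30],[-0.14,0,0,0,0,0,30],[-0.14,0,0,0,0,0,30],[-0.14,0,0,0,0,0,30]]' >/dev/null; python3 -m creep '[[-0.14,0,0,0,0,0,30],[-0.14,0,0,0,0,0,30],[-0.14,0,0,0,0,0,30],[-0.11,0,0,0,-0.9,-4,30],[0,0,0,0,-0.9,-4.2,30],[0,0,0,0,0,-4.1,30],[0,0,0,0,0,0,30],[0,0,0,0,0,0,30]]'; python3 d.py .5338 -.1022 .12 108
```

```text
time_s: 54.35
tcp_pos: [0.5282, -0.1056, 0.1994]
eef_rot: [68.0, 89.9, 175.8]
contact_force: [0.8, 0.6, -0.0]
gripper_width: 0.0261
t 54.35 tcp [ 0.5282 -0.1056  0.1994] turn [-0.004  0.001 -0.002] shift [ 7.94 -0.64  0.15] shift now-axes [ 7.94 -0.65  0.15] w 0.0261 F [ 0.8  0.6 -0. ]
```

```bash
python3 -m creep '[[0,0,0,3,-0.6,0.15,30],[0,0,0,3,0,0,30],[0,0,0,1.3,0,0,30],[0,0,0,0.6,0,0,30],[0,0,0,0,0,0,30],[0,0,0,0,0,0,30]]' 25; python3 d.py .5338 -.1020 .12 108; python3 -m creep '[[0,0,0,0,0,0,5],[0,0,0,0,0,0,5],[0,0,0,0,0,0,5],[0.12,0,0,0,0,0,5],[0.15,0,0,0,0,0,5],[0.15,0,0,0,0,0,5],[0.15,0,0,0,0,0,5],[0.15,0,0,0,0,0,5]]';python3 -m creep '[[0.15,0,0,0,0,0,5],[0.15,0,0,0,0,0,5],[0.1,0,0,0,0,0,5],[0,0,0,0,0,0,5],[0,0,0,0,0,0,5]]';  python3 d.py .5605 -.0182 .2 132.3
```

```text
time_s: 54.95
tcp_pos: [0.5348, -0.1012, 0.1226]
eef_rot: [-110.3, 89.9, -2.4]
contact_force: [-0.1, -0.3, 0.7]
gripper_width: 0.026
t 54.95 tcp [ 0.5348 -0.1012  0.1226] turn [-0.001 -0.001  0.002] shift [ 0.26  0.11 -0.04] shift now-axes [ 0.26  0.11 -0.04] w 0.026 F [-0.1 -0.3  0.7]
time_s: 55.75
tcp_pos: [0.5347, -0.1016, 0.1222]
eef_rot: [-71.0, 89.9, -4.7]
contact_force: [1.0, 0.0, 3.3]
gripper_width: 0.0117
time_s: 56.25
tcp_pos: [0.5349, -0.1017, 0.1221]
eef_rot: [-52.0, 89.9, -8.2]
contact_force: [1.5, -1.9, 3.9]
gripper_width: 0.0115
t 56.25 tcp [ 0.5349 -0.1017  0.1221] turn [-1.543 -0.     0.002] shift [-7.79 -7.51  4.45] shift now-axes [-7.78  4.23  7.64] w 0.0115 F [ 1.5 -1.9  3.9]
```

```bash
python3 -m creep '[[0,0,0,0,0,0,30],[0,0,0,0,0,0,30],[0,0,0,-3,0,0,30],[0,0,0,-5,0,0,30],[-0.12,0,0,-2,0,0,30],[-0.142,0,0,0,0,0,30],[-0.142,0,0,0,0,0,30],[-0.142,0,0,0,0,0,30]]' >/dev/null; python3 -m creep '[[-0.142,0,0,0,0,0,30],[-0.142,0,0,0,0,0,30],[-0.142,0,0,0,0,0,30],[-0.142,0,0,0,0,0,30],[-0.142,0,0,0,0,0,30],[-0.142,0,0,0,0,0,30],[-0.142,0,0,0,-3.7,-0.7,30],[0,0,0,0,-3.8,-0.8,30]]'; python3 -m creep '[[0,0,0,0,0,0,30],[0,0,0,0,0,0,30]]'; python3 -c "
from h import *
W,im=wrist('w16');knobs(W,c0=(.5055,-.0467));cover(W,zt=.102,c0=(.5055,-.0467))"|head -5;python3 d.py .5605 -.0182 .12 132.3
```

```text
time_s: 57.85
tcp_pos: [0.6023, -0.0673, 0.2216]
eef_rot: [-23.8, 90.0, 108.4]
contact_force: [0.8, 0.2, 0.2]
gripper_width: 0.0262
time_s: 58.05
tcp_pos: [0.602, -0.0667, 0.2201]
eef_rot: [48.3, 89.8, -179.7]
contact_force: [-0.0, -0.6, 0.0]
gripper_width: 0.0264
knob 1 ctr [ 0.5675 -0.0264] exp [ 0.5605 -0.0182] [111. 214.] axis 133.3 val(rad,mod pi) 1.29 n 329
knob 2 unseen 0
knob 3 unseen 0
knob 4 ctr [ 0.5352 -0.1031] exp [ 0.534  -0.1017] [372. 119.] axis 43.5 val(rad,mod pi) 1.29 n 662
top circ [ 0.5069 -0.0478  0.0698] 36
t 58.1 tcp [ 0.6015 -0.0672  0.2205] turn [-0.006  0.001 -0.002] shift [10.05 -0.26  6.38] shift now-axes [10.06 -0.24  6.37] w 0.0261 F [-0.8 -0.3 -0.4]
```

```bash
python3 -m creep '[[0,0,0,-1,0,-4,30],[0,0,0,-1,0,-4,30],[0,0,0,0,0,0,30],[0,0,0,0,0,0,30]]'; python3 -c "
from h import *
W,im=wrist('w17');knobs(W,c0=(.5055,-.0467))";python3 d.py .5605 -.0182 .12 132.3
```

```text
time_s: 58.5
tcp_pos: [0.655, -0.1278, 0.241]
eef_rot: [24.0, 89.9, 155.8]
contact_force: [0.9, 0.5, -0.2]
gripper_width: 0.026
knob 1 ctr [ 0.5688 -0.0272] exp [ 0.5605 -0.0182] [109. 185.] axis 132.7 val(rad,mod pi) 1.3 n 219
knob 2 unseen 0
knob 3 unseen 0
knob 4 unseen 0
t 58.55 tcp [ 0.6546 -0.1272  0.2411] turn [-0.007  0.001 -0.   ] shift [12.11 -0.38 14.4 ] shift now-axes [12.12 -0.28 14.39] w 0.026 F [-0.5  0.1 -1. ]
```

```bash
python3 -m creep '[[0,0,0,0,-0.3,4.7,30],[0,0,0,0,0,4.8,30],[0,0,0,0,0,4.8,30],[0,0,0,0,0,0,30],[0,0,0,0,0,0,30]]'; python3 -c "
from h import *
W,im=wrist('w18');knobs(W,c0=(.5055,-.0467))";python3 d.py .5605 -.0182 .12 132.5
```

```text
time_s: 59.05
tcp_pos: [0.5611, -0.0172, 0.2424]
eef_rot: [-110.7, 89.9, 21.4]
contact_force: [-0.3, 0.2, -0.2]
gripper_width: 0.026
knob 1 ctr [ 0.5614 -0.0201] exp [ 0.5605 -0.0182] [114. 383.] axis 132.3 val(rad,mod pi) 1.31 n 577
knob 2 unseen 0
knob 3 ctr [ 0.454  -0.0775] exp [ 0.4505 -0.0752] [124. 318.] axis 134.6 val(rad,mod pi) 1.27 n 485
knob 4 ctr [ 0.5344 -0.1031] exp [ 0.534  -0.1017] [390. 121.] axis 43.6 val(rad,mod pi) 1.29 n 677
t 59.1 tcp [ 0.5618 -0.0179  0.2421] turn [-0.008 -0.     0.001] shift [12.21  0.12  0.07] shift now-axes [12.21  0.14  0.07] w 0.0264 F [ 1.  -0.2  0.3]
```

```bash
python3 -m creep '[[0,0,0,0,1,4,30],[0,0,0,0,1,4,30],[0,0,0,0,0,0,30],[0,0,0,0,0,0,30]]'; python3 -c "
from h import *
W,im=wrist('w19');knobs(W,c0=(.5055,-.0467))"; python3 -m creep '[[0,0,0,2,-1,-4,30],[0,0,0,2,-1,-4,30],[0,0,0,0,0,0,30],[0,0,0,0,0,0,30]]';python3 d.py .5607 -.019 .12 132.5
```

```text
time_s: 59.5
tcp_pos: [0.4941, 0.0276, 0.2418]
eef_rot: [-117.1, 90.0, 14.9]
contact_force: [0.2, -0.2, 0.7]
gripper_width: 0.026
knob 1 ctr [ 0.5617 -0.0201] exp [ 0.5605 -0.0182] [123. 373.] axis 132.7 val(rad,mod pi) 1.3 n 747
knob 2 ctr [0.4787 0.0075] exp [0.477  0.0083] [376. 123.] axis -133.3 val(rad,mod pi) 1.23 n 603
knob 3 ctr [ 0.4514 -0.0753] exp [ 0.4505 -0.0752] [126. 379.] axis 134.6 val(rad,mod pi) 1.27 n 703
knob 4 ctr [ 0.5347 -0.1027] exp [ 0.534  -0.1017] [381. 122.] axis 43.7 val(rad,mod pi) 1.29 n 864
time_s: 59.95
tcp_pos: [0.563, -0.0202, 0.1994]
eef_rot: [67.5, 89.8, -160.7]
contact_force: [-0.7, -0.3, -0.8]
gripper_width: 0.0258
t 59.95 tcp [ 0.563  -0.0202  0.1994] turn [-0.013  0.001 -0.003] shift [7.94 0.09 0.24] shift now-axes [7.94 0.06 0.23] w 0.0258 F [-0.7 -0.3 -0.8]
```

```bash
python3 -m creep '[[-0.01,0,0,3,0.05,0.2,30],[0,0,0,3,0,0,30],[0,0,0,1.3,0,0,30],[0,0,0,0.6,0,0,30],[0,0,0,0,0,0,30],[0,0,0,0,0,0,30]]' 25; python3 d.py .5607 -.019 .12 132.5; python3 -m creep '[[0,0,0,0,0,0,5],[0,0,0,0,0,0,5],[0,0,0,0,0,0,5],[0.12,0,0,0,0,0,5],[0.15,0,0,0,0,0,5],[0.15,0,0,0,0,0,5],[0.15,0,0,0,0,0,5],[0.15,0,0,0,0,0,5]]';python3 -m creep '[[0.15,0,0,0,0,0,5],[0.15,0,0,0,0,0,5],[0.12,0,0,0,0,0,5],[0,0,0,0,0,0,5],[0,0,0,0,0,0,5]]';  python3 d.py .4509 -.0752 .2 134.7; python3 -c "
from h import *
print(r.get_state()['moment'])"
```

```text
time_s: 60.55
tcp_pos: [0.5616, -0.0171, 0.1238]
eef_rot: [-126.7, 89.9, 5.8]
contact_force: [0.1, -0.7, 0.4]
gripper_width: 0.0266
t 60.55 tcp [ 0.5616 -0.0171  0.1238] turn [ 0.001 -0.001  0.002] shift [ 0.38  0.2  -0.08] shift now-axes [ 0.38  0.2  -0.08] w 0.0266 F [ 0.1 -0.7  0.4]
time_s: 61.35
tcp_pos: [0.5618, -0.0171, 0.1233]
eef_rot: [-85.9, 89.9, 5.1]
contact_force: [2.8, -0.6, 1.3]
gripper_width: 0.0114
time_s: 61.85
tcp_pos: [0.562, -0.0172, 0.1233]
eef_rot: [-64.1, 89.8, 3.3]
contact_force: [3.8, -1.7, 2.5]
gripper_width: 0.0113
t 61.85 tcp [ 0.562  -0.0172  0.1233] turn [-1.174 -0.     0.003] shift [-7.67 11.98  3.69] shift now-axes [-7.7   8.01 -9.61] w 0.0113 F [ 3.8 -1.7  2.5]
[-0.35584121 -1.40347177  0.206776  ]
```

```bash
python3 -m creep '[[0,0,0,0,0,0,30],[0,0,0,0,0,0,30],[0,0,0,-3,0,0,30],[0,0,0,-4.7,0,0,30],[-0.13,0,0,0,0,0,30],[-0.14,0,0,0,0,0,30],[-0.14,0,0,0,0,0,30],[-0.14,0,0,0,0,0,30]]' >/dev/null; python3 -m creep '[[-0.14,0,0,0,0,0,30],[-0.14,0,0,0,0,0,30],[-0.14,0,0,0,0,0,30],[-0.14,0,0,0,0,0,30],[-0.06,0,0,0,4,1.2,30],[0,0,0,0,4,1.2,30],[0,0,0,0,4,1.2,30],[0,0,0,0,0,0,30]]'; python3 -m creep '[[0,0,0,0,0,0,30],[0,0,0,0,0,0,30]]'; python3 -c "
from h import *
W,im=wrist('w20');knobs(W,c0=(.506,-.0472))"; python3 d.py .4513 -.0755 .12 134.7
```

```text
time_s: 63.45
tcp_pos: [0.4434, -0.0745, 0.1989]
eef_rot: [30.9, 89.8, 165.1]
contact_force: [1.6, 0.6, 0.9]
gripper_width: 0.0263
time_s: 63.65
tcp_pos: [0.4487, -0.0727, 0.1994]
eef_rot: [-5.0, 90.0, 129.2]
contact_force: [0.6, -0.2, 0.1]
gripper_width: 0.026
knob 1 ctr [ 0.561  -0.0202] exp [ 0.561  -0.0187] [384. 121.] axis 68.4 val(rad,mod pi) 2.43 n 918
knob 2 unseen 0
knob 3 ctr [ 0.4509 -0.074 ] exp [ 0.451  -0.0757] [113. 374.] axis 134.0 val(rad,mod pi) 1.28 n 763
knob 4 ctr [ 0.5327 -0.1026] exp [ 0.5345 -0.1022] [373. 120.] axis -137.4 val(rad,mod pi) 1.3 n 1021
t 63.7 tcp [ 0.4489 -0.0727  0.1993] turn [-0.008  0.    -0.   ] shift [ 7.93  0.03 -0.37] shift now-axes [ 7.93  0.02 -0.37] w 0.026 F [ 0.1 -0.1 -0.6]
```

```bash
python3 -m creep '[[0,0,0,3,0,-0.3,30],[0,0,0,3,0,0,30],[0,0,0,1.3,0,0,30],[0,0,0,0.6,0,0,30],[0,0,0,0,0,0,30],[0,0,0,0,0,0,30]]' 25; python3 d.py .4511 -.075 .12 134.5; python3 -m creep '[[0,0,0,0,0,0,5],[0,0,0,0,0,0,5],[0,0,0,0,0,0,5],[0.12,0,0,0,0,0,5],[0.15,0,0,0,0,0,5],[0.15,0,0,0,0,0,5],[0.15,0,0,0,0,0,5],[0.15,0,0,0,0,0,5]]';python3 -m creep '[[0.15,0,0,0,0,0,5],[0.15,0,0,0,0,0,5],[0.15,0,0,0,0,0,5],[0,0,0,0,0,0,5],[0,0,0,0,0,0,5]]';  python3 d.py .478 .0082 .2 46.9
```

```text
time_s: 64.3
tcp_pos: [0.4513, -0.0749, 0.1209]
eef_rot: [-146.5, 90.0, -12.2]
contact_force: [1.0, -0.2, 0.3]
gripper_width: 0.0263
t 64.3 tcp [ 0.4513 -0.0749  0.1209] turn [-0.004 -0.     0.   ] shift [0.09 0.02 0.01] shift now-axes [0.09 0.02 0.01] w 0.0263 F [ 1.  -0.2  0.3]
time_s: 65.1
tcp_pos: [0.45, -0.0753, 0.1211]
eef_rot: [115.7, 90.0, -151.7]
contact_force: [-3.9, 0.4, 7.9]
gripper_width: 0.0116
time_s: 65.6
tcp_pos: [0.4492, -0.0752, 0.121]
eef_rot: [117.7, 89.9, -175.1]
contact_force: [-7.4, 2.7, 10.2]
gripper_width: 0.012
t 65.6 tcp [ 0.4492 -0.0752  0.121 ] turn [ 0.354 -0.001 -0.002] shift [-7.9   3.6   8.05] shift now-axes [-7.91  0.59  8.8 ] w 0.012 F [-7.4  2.7 10.2]
```

```bash
python3 -m creep '[[0,0,0,0,0,0,30],[0,0,0,0,0,0,30],[0,0,0,-3,0,0,30],[0,0,0,-5,0,0,30],[0.12,0,0,0,0,0,30],[0.12,0,0,0,0,0,30],[0.114,0,0,0,1.8,4,30],[0,0,0,0,1.8,4,30]]' >/dev/null; python3 -m creep '[[0,0,0,0,0,0,30],[0,0,0,0,0,0,30],[0,0,0,0,0,0,30]]'; python3 -c "
from h import *
W,im=wrist('w21');knobs(W,c0=(.506,-.0472))
P=W.reshape(-1,3);P=P[~np.isnan(P[:,0])]
d=np.hypot(P[:,0]-.505,P[:,1]+.0465);q=P[(d<.066)&(abs(P[:,2]-.102)<.008)]
A=np.c_[q[:,:2]-[.505,-.0465],np.ones(len(q))];c,*_=np.linalg.lstsq(A,q[:,2],rcond=None);print('plane',c,len(q))"; python3 d.py .478 .0080 .12 46.9
```

```text
time_s: 66.7
tcp_pos: [0.4738, 0.0089, 0.2003]
eef_rot: [153.4, 90.0, -159.7]
contact_force: [-0.2, -0.9, 0.3]
gripper_width: 0.0261
knob 1 ctr [ 0.5527 -0.0352] exp [ 0.561  -0.0187] [ 50. 122.] axis -41.6 val(rad,mod pi) 1.2 n 73
knob 2 ctr [0.4778 0.0085] exp [0.4775 0.0078] [376. 114.] axis 46.9 val(rad,mod pi) 1.23 n 761
knob 3 ctr [ 0.4497 -0.074 ] exp [ 0.451  -0.0757] [379. 128.] axis 68.1 val(rad,mod pi) 2.43 n 1021
knob 4 ctr [ 0.5319 -0.1019] exp [ 0.5345 -0.1022] [378. 120.] axis 43.1 val(rad,mod pi) 1.3 n 967
plane [-0.00029497  0.00071983  0.10220049] 16274
t 66.75 tcp [0.4738 0.0087 0.2003] turn [-0. -0. -0.] shift [ 8.03 -0.35  0.24] shift now-axes [ 8.03 -0.35  0.24] w 0.0262 F [-0.1  0.8 -0.2]
```

```bash
python3 -m creep '[[0,0,0,3,-0.35,0.25,30],[0,0,0,3,0,0,30],[0,0,0,1.3,0,0,30],[0,0,0,0.7,0,0,30],[0,0,0,0,0,0,30],[0,0,0,0,0,0,30]]' 25; python3 d.py .4779 .008 .12 46.9; python3 -m creep '[[0,0,0,0,0,0,5],[0,0,0,0,0,0,5],[0,0,0,0,0,0,5],[0.12,0,0,0,0,0,5],[0.15,0,0,0,0,0,5],[0.15,0,0,0,0,0,5],[0.15,0,0,0,0,0,5],[0.15,0,0,0,0,0,5]]';python3 -m creep '[[0.15,0,0,0,0,0,5],[0.15,0,0,0,0,0,5],[0.15,0,0,0,0,0,5],[0.05,0,0,0,0,0,5],[0,0,0,0,0,0,5]]';  python3 d.py .5342 -.1023 .2 43.4
```

```text
time_s: 67.35
tcp_pos: [0.4789, 0.0085, 0.1212]
eef_rot: [-36.4, 89.9, 10.5]
contact_force: [-0.4, -0.1, 1.2]
gripper_width: 0.0264
t 67.35 tcp [0.4789 0.0085 0.1212] turn [-0.     0.001  0.001] shift [ 0.12  0.04 -0.1 ] shift now-axes [ 0.12  0.04 -0.1 ] w 0.0264 F [-0.4 -0.1  1.2]
time_s: 68.15
tcp_pos: [0.4783, 0.0093, 0.1211]
eef_rot: [55.9, 89.9, 61.2]
contact_force: [-5.0, 3.7, 5.9]
gripper_width: 0.0118
time_s: 68.65
tcp_pos: [0.4786, 0.0095, 0.1211]
eef_rot: [71.3, 89.9, 48.3]
contact_force: [-3.4, 4.2, 4.5]
gripper_width: 0.0117
t 68.65 tcp [0.4786 0.0095 0.1211] turn [-1.16e+00  1.00e-03 -1.00e-03] shift [ -7.89 -11.94  -3.64] shift now-axes [-7.9 -8.1  9.5] w 0.0117 F [-3.4  4.2  4.5]
```

```bash
python3 -m creep '[[0,0,0,0,0,0,30],[0,0,0,0,0,0,30],[0,0,0,-3,0,0,30],[0,0,0,-5,0,0,30],[-0.13,0,0,0,0,0,30],[-0.14,0,0,0,0,0,30],[-0.14,0,0,0,0,0,30],[-0.14,0,0,0,0,0,30]]' >/dev/null; python3 -m creep '[[-0.14,0,0,0,0,0,30],[-0.14,0,0,0,0,0,30],[-0.14,0,0,0,0,0,30],[-0.14,0,0,0,0,0,30],[-0.05,0,0,0,-4,-1.2,30],[0,0,0,0,-4,-1.2,30],[0,0,0,0,-4,-1.2,30],[0,0,0,0,0,0,30]]'; python3 -m creep '[[0,0,0,0,0,0,30],[0,0,0,0,0,0,30]]'; python3 -c "
from h import *
W,im=wrist('w22');knobs(W,c0=(.506,-.0472))"; python3 d.py .5342 -.1023 .12 43.4
```

```text
time_s: 70.25
tcp_pos: [0.5343, -0.1076, 0.1997]
eef_rot: [-169.7, 89.9, -126.5]
contact_force: [-0.1, 0.3, -0.3]
gripper_width: 0.0263
time_s: 70.45
tcp_pos: [0.5325, -0.1039, 0.2002]
eef_rot: [133.3, 90.0, 176.8]
contact_force: [0.5, -0.0, 0.3]
gripper_width: 0.0267
knob 1 unseen 0
knob 2 ctr [0.4626 0.0132] exp [0.4775 0.0078] [ 57. 127.] axis 89.2 val(rad,mod pi) 0.49 n 92
knob 3 ctr [ 0.4501 -0.075 ] exp [ 0.451  -0.0757] [372. 129.] axis 68.3 val(rad,mod pi) 2.43 n 916
knob 4 ctr [ 0.5326 -0.1031] exp [ 0.5345 -0.1022] [374. 125.] axis 42.9 val(rad,mod pi) 1.3 n 764
t 70.5 tcp [ 0.5326 -0.1035  0.2004] turn [ 0.002 -0.    -0.   ] shift [ 8.04 -0.02  0.2 ] shift now-axes [ 8.04 -0.02  0.2 ] w 0.026 F [-0.4 -0.1  0.2]
```

```bash
python3 -m creep '[[0,0,0,3,0,0.15,30],[0,0,0,3,0,0,30],[0,0,0,1.3,0,0,30],[0,0,0,0.7,0,0,30],[0,0,0,0,0,0,30],[0,0,0,0,0,0,30]]' 25; python3 d.py .5338 -.1023 .12 43.2; python3 -m creep '[[0,0,0,0,0,0,5],[0,0,0,0,0,0,5],[0,0,0,0,0,0,5],[0.12,0,0,0,0,0,5],[0.15,0,0,0,0,0,5],[0.15,0,0,0,0,0,5],[0.15,0,0,0,0,0,5],[0.15,0,0,0,0,0,5]]';python3 -m creep '[[0.15,0,0,0,0,0,5],[0.15,0,0,0,0,0,5],[0.15,0,0,0,0,0,5],[0,0,0,0,0,0,5],[0,0,0,0,0,0,5]]';  python3 d.py .4950 -.0440 .25 -24;  python3 -m creep '[[0,0,0,0,0,0,30],[0,0,0,0,0,0,30],[0,0,0,-3,0,0,30],[0,0,0,-5,0,0,30],[0,0,0,-5,0,0,30],[0,0,0,0,3,0,30],[0,0,0,0,3,0,30],[0,0,0,0,0,0,30]]'; python3 -m creep '[[0,0,0,0,0,0,30],[0,0,0,0,0,0,30]]'; python3 -c "
from h import *
W,im=wrist('w23');knobs(W,c0=(.506,-.0472));cover(W,zt=.102,c0=(.5055,-.0467))
P=W.reshape(-1,3);P=P[~np.isnan(P[:,0])]
d=np.hypot(P[:,0]-.505,P[:,1]+.0465);q=P[(d<.066)&(abs(P[:,2]-.102)<.008)]
A=np.c_[q[:,:2]-[.505,-.0465],np.ones(len(q))];c,*_=np.linalg.lstsq(A,q[:,2],rcond=None);print('plane',c,len(q))"
```

```text
time_s: 71.1
tcp_pos: [0.5348, -0.1028, 0.1215]
eef_rot: [-48.6, 89.9, -5.1]
contact_force: [-0.3, -0.3, 0.5]
gripper_width: 0.0265
t 71.1 tcp [ 0.5348 -0.1028  0.1215] turn [0.006 0.001 0.001] shift [ 0.15  0.11 -0.04] shift now-axes [ 0.15  0.11 -0.04] w 0.0265 F [-0.3 -0.3  0.5]
time_s: 71.9
tcp_pos: [0.5341, -0.1029, 0.1211]
eef_rot: [16.9, 90.0, 18.8]
contact_force: [-2.3, 1.9, 4.5]
gripper_width: 0.0116
time_s: 72.4
tcp_pos: [0.5341, -0.1029, 0.1211]
eef_rot: [31.3, 90.0, 8.0]
contact_force: [-2.3, 2.3, 5.8]
gripper_width: 0.0116
t 72.4 tcp [ 0.5341 -0.1029  0.1211] turn [ 0.012  0.    -0.   ] shift [-12.89   3.79  -5.96] shift now-axes [-12.89   3.87  -5.91] w 0.0116 F [-2.3  2.3  5.8]
time_s: 73.2
tcp_pos: [0.5593, -0.0459, 0.2505]
eef_rot: [47.0, 89.9, 23.7]
contact_force: [-0.1, -0.6, -1.0]
gripper_width: 0.026
time_s: 73.4
tcp_pos: [0.5577, -0.0484, 0.2501]
eef_rot: [-133.9, 90.0, -157.4]
contact_force: [0.3, -0.3, -0.0]
gripper_width: 0.0265
knob 1 ctr [ 0.5622 -0.0199] exp [ 0.561  -0.0187] [382. 125.] axis -112.0 val(rad,mod pi) 2.43 n 577
knob 2 ctr [0.4794 0.0089] exp [0.4775 0.0078] [108. 375.] axis -22.0 val(rad,mod pi) 2.43 n 691
knob 3 ctr [ 0.4509 -0.073 ] exp [ 0.451  -0.0757] [377. 117.] axis -111.8 val(rad,mod pi) 2.43 n 707
knob 4 ctr [ 0.5336 -0.1019] exp [ 0.5345 -0.1022] [120. 382.] axis -21.9 val(rad,mod pi) 2.43 n 540
top circ [ 0.5064 -0.0463  0.0695] 50
handle 0.5062203125 -0.046563385009765625 len 148.68490600585938 513.9279174804688 ang -19.293121
knob near 50 [ 0.5633 -0.0149] [281. 108.] axis 59.1
knob near 140 [0.4743 0.011 ] [105. 264.] axis -32.0
knob near 230 [ 0.4493 -0.0778] [275. 108.] axis -122.1
knob near 320 [ 0.5378 -0.1034] [117. 297.] axis -30.3
plane [-0.00042413  0.00094953  0.10217379] 13278
```

View pics/w23.png

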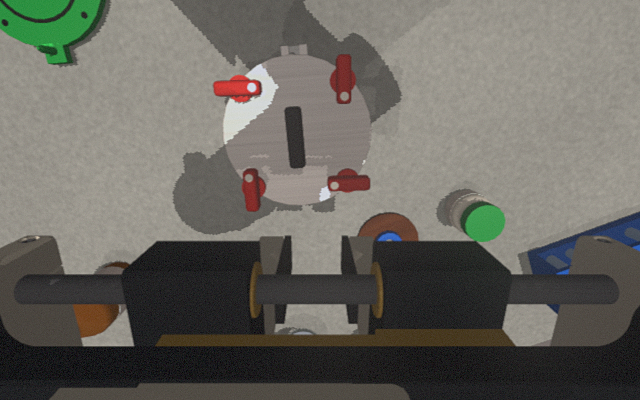

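```bash
python3 -c "
from h import *
r.close_job(); print(r.get_state()['time_s'])"
```

```text
the job is handed in; nothing more can be done
the job is handed in; nothing more can be done
```

The filter is rebuilt and the job was handed in at about 73 s of the 208 s allowed; `close_job` gives no verdict, so the result is not confirmed.

**What I did:** I stacked the support plate, the three white discs and the pressure plate on the steel base's post. I set the cover over them with its forks round the pins, flat on the base. I tightened the knobs diagonally in two passes, in the order 1, 3, 2, 4 both times. The purple and yellow discs, the green and yellow bases, and the spent disc, bottle and jar were not touched.

| Last wrist-camera check | Reading | Limit |
|---|---|---|
| Knobs after the first pass (1, 2, 3, 4) | 1.30, 1.23, 1.27, 1.29 rad | 0.8 to 1.8 |
| All four knobs at the end | about 2.4 rad, at the stop | above 2.15 |
| Height of the cover's top face | 102.2 mm (102 mm expected), tilt about 0.001 rad | 4 mm, 0.04 rad |
| Cover centre from the post axis | about 2 mm | 6 mm |
| Handle from the pin line | about 1.7° (0.03 rad) | 0.08 rad |

- **Disagreement between cameras:** the scene and side cameras differed by about 15 mm at the start. I worked from the wrist camera, which repeated to about 2 mm.
- **Not checked:** once the cover was on, I did not look at the layers inside. Before that, a picture showed the three discs in place, and the pressure plate was on top when I went for the cover.

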